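Put away the scooter lamp kit

ROBOT

A 7-joint arm with a two-finger parallel gripper is mounted at the origin on the work surface. World frame = base frame: x ahead of the robot, y to its left, z up, the work surface at z = 0. Lengths are in mm, angles in rad, forces in N, time in s.
With the tool pointing down it reaches from about 400 to 875 mm from the base axis. Payload 4.4 kg.
Tool frame: the origin (TCP) lies between the finger pads; the fingertips stand 8 mm ahead of it and the grasp point (between the pads) lies 11 mm behind it; z points along the fingers, y is the line along which they close (so a half turn about z gives the same grasp; the last joint's range is limited). The gripper opens to 85 mm and grips with 20 to 120 N. Pads are 22 mm wide; open, the fingers measure 114 mm over their backs; the gripper's body (76 mm by 85 mm) begins 54 mm behind the grasp point. The pads swing forward as they close: fully open they stand 13 mm farther back than shut.
Start: joints at [1.186, 0.628, 0.038, 1.517, -0.027, 0.996, -0.02], TCP at [203.755, -617.253, 239.313] pointing down, gripper open.
Joint ranges: [-3.06, 3.06], [-0.37, 2.12], [-1.25, 1.32], [0.18, 2.47], [-1.1, 4.24], [0.23, 1.98], [-2.94, 2.94]. Speed limits (rad/s): [2.57, 2.57, 3.14, 3.14, 3.14, 3.14, 3.14].

INTERFACE

Orientations are given as a unit quaternion [w, x, y, z].
In Python, from bench import get_state, read_camera, get_calibration, close_job, look_for, masks_of, landmark_of gives the robot as it stands. The module is installed in compiled form; this text tells all that it offers.
- The arm moves only by the shell command python3 -m creep 'ROWS' [FORCE]. ROWS is JSON, one flat list of numbers, 5 for each row, row after row: the gripper's target within -1 to 1 (shut at 1, half-way at 0, fully open at -1), then the shift along the tool's x, y, z in m, then the turn about the tool's z in degrees. In form: [hand, tx, ty, tz, roll, hand, tx, ty, tz, roll, ...]. A call has 1 to 12 rows; each row shifts and turns the commanded pose from where the row before left it, along the tool's axes as they then stand; what a row does not reach is not made up. A row lasts 1/10 s, in which the tool goes at most 50 mm and 8.59 degrees, less where a joint would pass 70% of its speed; a pose out of reach is approached as far as the arm can. A call with a gripper value outside its range is refused whole. The fingers move at their own pace and stop on an object; FORCE is the grip in N (left out, the last holds). Time passes only in rows, so rows that do not move let the fingers close. It gives the time, the measured TCP pose, the force and the opening at its end, in the units of the state.
- get_state(): the state, without advancing time (a new reading comes with each control period).
- read_camera(name): name is "scene" or "top" or "wrist"; returns (picture, depth): 400x640x3 uint8, blue, green, red; 400x640 float32, mm along the optical axis (not along the pixel's ray), 0 where there is no reading.
- get_calibration(name): a dict with "camera_matrix" (3x3 intrinsics, pixels), "rvec" (rotation vector, rad) and "tvec" (3), from world to camera coordinates, as OpenCV has them. Camera axes: x right, y down, z forward; pixel columns grow to the right and rows downward; lengths in mm; the calibration is good to about 2 mm. A picture is of the moment at which its call begins: read the wrist's pose just before it. get_calibration takes no time and is no camera call; for the wrist camera it gives the pose at the moment of the call.
- close_job(): hands the job in, once; it reports no verdict.
Trained networks look in the newest picture that a camera, given by its name, has taken for a name from the list of things; names that differ only in an ending like _2 or _b are one class to them, and where a whole thing is asked for, a point or a joint stands for the part that bears it (a point fixed in the world has none). Each returns a list of dicts, best first, with "score" (0 to 1); they miss things now and then, are a little off and sometimes report something else, mostly with a low value. They report only what shows in the picture. A call takes as long as a camera call. They do not tell look-alikes from the thing itself.
- look_for(thing, camera): "at" ([x, y, z] in mm, in world coordinates, good to about 4 mm: the middle of the surface that is visible of it).
- masks_of(thing, camera): "pixels" (400x640 bool, what is visible of it).
- landmark_of(thing, camera): "at" ([x, y, z] in mm, in world coordinates, good to about 4 mm: a listed point, or the origin of a listed thing).
The state is a dict: "clock": time; "qpos": joint angles; "qvel": joint speeds; "joint_torque": joint torques, N m; "tool_pos": TCP position; "ee_rot": TCP orientation; "contact_force": force on the tool from outside, world axes, zero at the start; "ft_torque": the same for the moment, N m; "opening": opening from 0.0 (shut) to 1.0 (fully open).
Only numpy, scipy, OpenCV 4.12 (cv2) and the standard library are available. Lean on these libraries where they do the work, as an engineer would, in place of code of your own. Each camera call takes 0.05 s, during which the arm holds its last target. There are 200 camera calls.

TASK

Pull the deep drawer open, lower every amber lamp globe on the bench gently down onto the floor of the tub in it (they are fragile: no dropping, knocking or pressing), and then shut the drawer fully with the lamps inside. Lay the two clamps flat in the two clamp pockets of the kit tray, one in each, and the screwdriver flat in its slot with the shaft in the narrow channel. Leave everything else on the bench where it is.

Things in the scene. Friction and masses are not known exactly. Their poses are not given: they have to be found in the camera images.
- cabinet: lime-yellow parts cabinet fixed to the bench, 280 mm deep (its x), 250 wide (y), 115 high, with one deep drawer in front. Origin: at bench height below the middle of its front edge, x into the cabinet; the drawer opens to its -x
- drawer: deep drawer, lime front plate and grey open tub behind; slides along the cabinet's -x, 0 to 200 mm out, 1.5 N friction, stays put. Axes as the cabinet's; origin at the cabinet's origin when shut. Tub 206 mm (x) by 228 (y) outside, walls 4, rim 85 mm above the bench; starts right behind the front plate; what is not pulled out is under the cabinet's roof (115 mm high)
- drawer_handle (a point): middle of the drawer's steel bar handle: a horizontal bar 10 mm thick, 100 mm long along the cabinet's y, 85 mm above the bench, 37 mm of free space behind it; moves with the drawer. The front plate (10 mm thick, top at 95 mm) has its outer face 42 mm behind the bar's axis. When fully shut this point is at x = -52 mm, y = 0 in the cabinet's frame
- tub_floor (a point): centre of the tub's inner floor, 12 mm above the bench; the floor measures 198 mm (x) by 220 mm (y), axes as the cabinet's; 73 mm deep below the rim
- tray: black kit tray fixed to the bench, 224 mm (x) by 124 mm (y), floor 4 mm thick, walls 14 mm high (22 mm, blue, beside the shaft channel); yellow compartment floors. Origin: centre of its underside, z up
- pocket_near (a point): centre of the floor of one clamp pocket, 4 mm above the bench; the pocket is 102 mm (tray's x) by 46 mm (tray's y), walls 14 mm above the bench
- pocket_far (a point): centre of the floor of the other clamp pocket, same size, further along the tray's x
- slot_handle (a point): where the middle of the screwdriver's handle belongs: on the floor (4 mm above the bench) of the slot's wide part, which is 110 mm (tray's x) by 40 mm (tray's y), walls 14 mm above the bench
- slot_tip (a point): where the tip of the screwdriver belongs, 148 mm from slot_handle along the tray's +x; the channel for the shaft is 18 mm wide between blue walls 22 mm above the bench, too narrow for the handle; the shaft's axis lies about 19 mm above the bench
- driver: screwdriver lying flat: orange and black square handle 100 mm long, 30 x 30 mm, and a steel shaft 8 mm thick reaching 98 mm beyond it; about 140 g, balanced near the middle of the handle. Origin: centre of the handle's underside (the side facing down at the start); x runs to the tip, z up
- driver_tip (a point): end of the screwdriver's shaft, 148 mm along x from the origin and 15 mm above the underside
- lamp1: amber lamp globe, a 46 mm ball with two thin black bands crossing over its top, on a flat black foot (34 mm across, 10 mm high), 50 mm tall, about 140 g, fragile, may be absent. Origin: centre of the foot's underside, z up through the ball, whose centre is 27 mm along z from the origin; grip the ball across its middle
- lamp2: amber lamp globe, a 46 mm ball with two thin black bands crossing over its top, on a flat black foot (34 mm across, 10 mm high), 50 mm tall, about 140 g, fragile, may be absent. Origin: centre of the foot's underside, z up through the ball, whose centre is 27 mm along z from the origin; grip the ball across its middle
- lamp3: amber lamp globe, a 46 mm ball with two thin black bands crossing over its top, on a flat black foot (34 mm across, 10 mm high), 50 mm tall, about 140 g, fragile, may be absent. Origin: centre of the foot's underside, z up through the ball, whose centre is 27 mm along z from the origin; grip the ball across its middle
- lamp4: amber lamp globe, a 46 mm ball with two thin black bands crossing over its top, on a flat black foot (34 mm across, 10 mm high), 50 mm tall, about 140 g, fragile, may be absent. Origin: centre of the foot's underside, z up through the ball, whose centre is 27 mm along z from the origin; grip the ball across its middle
- clamp1: lamp clamp: flat aluminium plate 92 x 36 x 6 mm (long side along its x) with a red plastic lug in the middle, 26 mm long (x), 16 mm wide (y), standing from 6 to 32 mm above the underside; about 110 g. Origin: centre of the plate's underside, z up. Either end may lead; to be gripped by the lug across its 16 mm
- clamp2: lamp clamp: flat aluminium plate 92 x 36 x 6 mm (long side along its x) with a red plastic lug in the middle, 26 mm long (x), 16 mm wide (y), standing from 6 to 32 mm above the underside; about 110 g. Origin: centre of the plate's underside, z up. Either end may lead; to be gripped by the lug across its 16 mm
- spool: bystander: small solder spool, white flanges, 44 mm across, 30 mm high, stands among the lamps; origin at its underside
- bitcase: bystander: flat yellow bit case 75 x 115 x 18 mm; origin at its underside
- meter: bystander: yellow multimeter 140 x 75 x 35 mm; origin at its underside
- pliers: bystander: red-handled pliers, 120 mm long; origin at the underside
There are look-alikes about, which are no part of the job. Leave any yellow look-alike of the clamp1 alone. Of the things shaped like the driver, the orange one is meant.

How it is judged (in metres and radians):
On the way, in this order (a step that is already met when the one before it is completed fails the run):
1. the drawer is pulled open (more than 100 mm) (x of drawer_handle in the frame of cabinet below -0.152 m), for 0.2 s.
2. every lamp present is in the tub, down on its floor and let go (x of lamp1 in the frame of tub_floor between -0.1 and 0.1 m and y of lamp1 in the frame of tub_floor between -0.112 and 0.112 m and z of each of lamp1, lamp2, lamp3, lamp4 in the frame of tub_floor below 0.03 m and linear speed of each of lamp1, lamp2, lamp3, lamp4 below 0.03 m/s and contact force between each of lamp1, lamp2, lamp3, lamp4 and the fingers below 0.2 N and x of lamp2 in the frame of tub_floor between -0.1 and 0.1 m and y of lamp2 in the frame of tub_floor between -0.112 and 0.112 m and x of lamp3 in the frame of tub_floor between -0.1 and 0.1 m and y of lamp3 in the frame of tub_floor between -0.112 and 0.112 m and x of lamp4 in the frame of tub_floor between -0.1 and 0.1 m and y of lamp4 in the frame of tub_floor between -0.112 and 0.112 m), for 0.2 s.
At the end, for the whole second after the job is handed in: Drawer shut (12 mm); all lamps at rest on the tub floor (foot under 30 mm above it); clamps flat, one per pocket, within 12 mm and 0.15 rad; screwdriver flat in its slot, handle within 12 mm of slot_handle, tip within 14 mm of slot_tip, 12 to 26 mm above the tray underside (x of drawer_handle in the frame of cabinet above -0.064 m and x of lamp1 in the frame of tub_floor between -0.1 and 0.1 m and y of lamp1 in the frame of tub_floor between -0.112 and 0.112 m and z of each of lamp1, lamp2, lamp3, lamp4 in the frame of tub_floor below 0.03 m and linear speed of each of lamp1, lamp2, lamp3, lamp4, clamp1, clamp2, driver below 0.03 m/s and x of lamp2 in the frame of tub_floor between -0.1 and 0.1 m and y of lamp2 in the frame of tub_floor between -0.112 and 0.112 m and x of lamp3 in the frame of tub_floor between -0.1 and 0.1 m and y of lamp3 in the frame of tub_floor between -0.112 and 0.112 m and x of lamp4 in the frame of tub_floor between -0.1 and 0.1 m and y of lamp4 in the frame of tub_floor between -0.112 and 0.112 m and ((horizontal distance between clamp1 and pocket_near below 0.012 m and angle between the x axis of clamp1 and the x axis of tray, either way round below 0.15 rad) or (horizontal distance between clamp1 and pocket_far below 0.012 m and angle between the x axis of clamp1 and the x axis of tray, either way round below 0.15 rad)) and z of each of clamp1, clamp2 in the frame of tray below 0.008 m and angle between each of clamp1, clamp2's own z axis and vertical below 0.08 rad and ((horizontal distance between clamp2 and pocket_near below 0.012 m and angle between the x axis of clamp2 and the x axis of tray, either way round below 0.15 rad) or (horizontal distance between clamp2 and pocket_far below 0.012 m and angle between the x axis of clamp2 and the x axis of tray, either way round below 0.15 rad)) and horizontal distance between driver and slot_handle below 0.012 m and horizontal distance between driver_tip and slot_tip below 0.014 m and z of driver_tip in the frame of tray between 0.012 and 0.026 m); the robot touches nothing.
It fails at once if a lamp drops into the tub: faster than 0.6 m/s in it (as after a free fall of about 18 mm) ((x of lamp1 in the frame of tub_floor between -0.1 and 0.1 m and y of lamp1 in the frame of tub_floor between -0.112 and 0.112 m and z of lamp1 in the frame of tub_floor below 0.05 m and linear speed of lamp1 above 0.6 m/s) or (x of lamp2 in the frame of tub_floor between -0.1 and 0.1 m and y of lamp2 in the frame of tub_floor between -0.112 and 0.112 m and z of lamp2 in the frame of tub_floor below 0.05 m and linear speed of lamp2 above 0.6 m/s) or (x of lamp3 in the frame of tub_floor between -0.1 and 0.1 m and y of lamp3 in the frame of tub_floor between -0.112 and 0.112 m and z of lamp3 in the frame of tub_floor below 0.05 m and linear speed of lamp3 above 0.6 m/s) or (x of lamp4 in the frame of tub_floor between -0.1 and 0.1 m and y of lamp4 in the frame of tub_floor between -0.112 and 0.112 m and z of lamp4 in the frame of tub_floor below 0.05 m and linear speed of lamp4 above 0.6 m/s)).
It fails at once if a lamp is knocked or pressed hard against the tub or drawer (more than 30 N) (contact force between any of lamp1, lamp2, lamp3, lamp4 and drawer above 30 N).
It fails at once if a bystander (spool, bit case, multimeter, pliers) is moved more than 50 mm (distance of any of spool, bitcase, meter, pliers from where it was at the start of the episode above 0.05 m).
Of lamp1, lamp2, lamp3, lamp4 only 2 to 4 are there at a start; the rules pass over those that are not, and their reading is None.
At some moment in a run one of clamp1, clamp2, driver may be knocked a few centimetres aside while the robot is not near it.
It also fails if it takes over 210 s, if anything falls off the work surface, if the arm or the gripper's body presses on something with over 40 N, if the wrist force passes 120 N, or if a joint passes its speed limit or range.

## Working session

There is one attempt and no reset: what is moved stays moved. The work goes in short steps, Python scripts to look and compute and a shell command to move; the robot and the scene stay as the last step left them, time stands still between calls to the robot, and variables do not carry over. Pictures are saved under pics/ and viewed, on a budget of 14 in all, crops included, one or two more only if the job needs it, and the job is handed in when it is done.

```bash
ls; mkdir -p pics; python3 - <<'E'
from bench import *
import cv2,json
s=get_state();print(s)
for c in("top","scene"):
    p,d=read_camera(c);cv2.imwrite(f"pics/{c}0.png",p)
    for t in ["cabinet","drawer_handle","tub_floor","tray","pocket_near","pocket_far","slot_handle","slot_tip","driver","driver_tip","lamp1","clamp1","spool","bitcase","meter","pliers"]:
        try:print(c,t,[(round(r["score"],2),[round(v) for v in r["at"]]) for r in landmark_of(t,c)][:6])
        except Exception as e:print(t,e)
E
```

```text
pics
{'clock': 0.0, 'qpos': array([ 1.18618297,  0.62933711,  0.03841871,  1.5183797 , -0.02699837,
        0.99630343, -0.02000342]), 'qvel': array([-8.17143986e-04,  6.53322693e-04, -5.94995058e-04, -1.39392725e-03,
        1.24387197e-03, -2.58430869e-04, -9.00660761e-05]), 'joint_torque': array([-5.98498609e-04, -5.63402867e+01,  1.22552276e+00, -1.93444026e+01,
        1.08444181e-02,  1.07007462e-02,  1.01017989e-06]), 'tool_pos': array([ 203.58210317, -616.64546838,  238.39075527]), 'ee_rot': array([-9.42023774e-04,  9.87319916e-01,  1.58740262e-01, -1.57935674e-04]), 'contact_force': array([ 0.05441937, -0.16864807,  0.1533988 ]), 'ft_torque': array([-0.03617446,  0.03168266, -0.00828014]), 'opening': 1.0003153593364753}
top cabinet [(0.84, [598, 308, 0])]
top drawer_handle [(0.68, [539, 274, 81])]
top tub_floor [(0.73, [666, 357, 16]), (0.42, [763, -187, -4])]
top tray [(0.94, [485, -299, -4]), (0.19, [415, -300, 6])]
top pocket_near [(0.83, [416, -301, 5]), (0.17, [456, 30, -3])]
top pocket_far [(0.62, [511, -361, 2])]
top slot_handle [(0.92, [456, -247, 7]), (0.26, [416, -
[... 804 characters left out ...]
cket_far [(0.67, [507, -364, 0])]
scene slot_handle [(0.7, [670, -30, 0]), (0.68, [454, -250, 4]), (0.41, [662, -198, 1])]
scene slot_tip [(0.76, [578, -324, 21]), (0.21, [482, -306, -2])]
scene driver [(0.59, [550, -148, 1])]
scene driver_tip [(0.74, [557, 1, 15]), (0.74, [260, -492, 16]), (0.47, [535, 274, 84])]
scene lamp1 [(0.77, [671, -115, -2]), (0.62, [663, -199, 0]), (0.52, [666, 64, 2]), (0.24, [760, -184, -1])]
scene clamp1 [(0.78, [461, 32, -5]), (0.6, [432, -92, 2]), (0.58, [254, -242, -1])]
scene spool [(0.79, [578, 70, 4])]
scene bitcase [(0.82, [358, 78, 0])]
scene meter [(0.56, [791, -40, 1]), (0.54, [577, 72, 1])]
scene pliers [(0.81, [757, -188, -2]), (0.19, [462, 31, -4])]
```

View pics/top0.png

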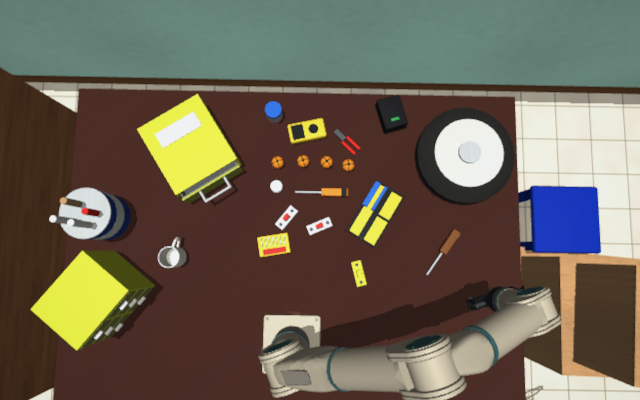

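View pics/scene0.png

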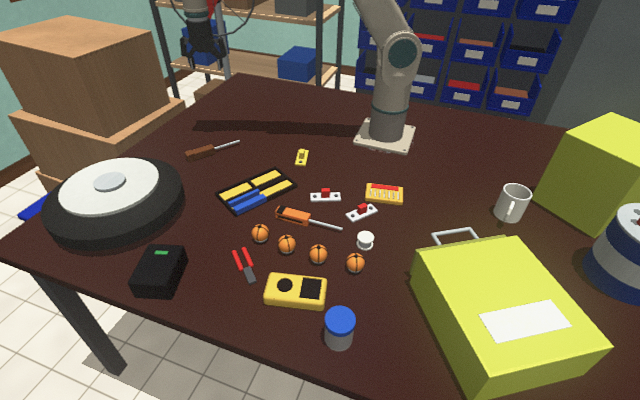

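The top view shows four amber lamps at (278,162), (303,161), (326,162) and (348,165). The candidates I could confuse:
- **Clamps:** white plates with red lugs at (286,217) and (319,226). The yellow look-alike at (358,273) stays.
- **Driver:** the orange one at (330,192). The brown look-alike at (443,252) stays.
- **Drawer:** the cabinet with the handle at (215,188), not the second lime box at (93,298).

Next I'll move to a central viewpoint and look with the wrist camera.

```bash
cat > h.py <<'E'
from bench import *
import numpy as np, cv2
def yaw(): 
    q=get_state()["ee_rot"]; return np.degrees(2*np.arctan2(q[2],q[1]))
def R():
    from scipy.spatial.transform import Rotation as Ro
    q=get_state()["ee_rot"]; return Ro.from_quat([q[1],q[2],q[3],q[0]]).as_matrix()
def to(x,y,z,yw=None):
    """roll first (deg), then shift in tool axes (mm) after that roll, ideal tool-down"""
    s=get_state(); y0=yaw(); yw=y0 if yw is None else yw
    roll=-((yw-y0+180)%360-180)
    a=np.radians(yw); d=np.array([x,y,z])-s["tool_pos"]
    tx=d@[np.cos(a),np.sin(a),0]; ty=d@[np.sin(a),-np.cos(a),0]
    print(f"to {x:.0f},{y:.0f},{z:.0f} yaw {yw:.1f}: roll {roll:.1f} then shift {tx:.1f} {ty:.1f} {-d[2]:.1f}")
def st():
    s=get_state(); print("t %.1f"%s["clock"],"pos",s["tool_pos"].round(1),"yaw %.1f"%yaw(),"open %.2f"%s["opening"],"F",s["contact_force"].round(1),"q",s["qpos"].round(2))
def cloud(c,d,cal=None):
    cal=cal or get_calibration(c);K=cal["camera_matrix"];Rm=cv2.Rodrigues(np.array(cal["rvec"],float))[0];t=np.ravel(cal["tvec"])
    v,u=np.mgrid[:400,:640]; P=np.dstack([(u-K[0,2])/K[0,0]*d,(v-K[1,2])/K[1,1]*d,d])
    return (P-t)@Rm
def shoot(c="wrist"):
    cal=get_calibration(c);p,d=read_camera(c); return p,d,cloud(c,d,cal)
def rect(pts):
    (c,(w,h),a)=cv2.minAreaRect(np.float32(pts[:,:2])); 
    if w<h:w,h,a=h,w,a+90
    return np.round(c,1),round(w),round(h),round((a+90)%180-90,1)
E
python3 - <<'E'
from h import *
p,d,X=shoot("top")
K=get_calibration("wrist");print(K["camera_matrix"],K["tvec"]);st()
cal=K;Rm=cv2.Rodrigues(np.array(cal["rvec"]))[0];print("cam at",-Rm.T@np.ravel(cal["tvec"]),Rm[2])
m=masks_of("cabinet","top")[0]["pixels"]&(abs(X[...,2]-115)<8);print("roof",rect(X[m]),np.median(X[m][:,2]))
for t in("tray","driver","clamp1"):
    for r in masks_of(t,"top")[:4]:
        q=X[r["pixels"]];q=q[(q[:,2]>-10)&(q[:,2]<60)]
        if len(q):print(t,round(r["score"],2),rect(q),q[:,2].max().round())
to(520,-60,420,30)
E
```

```text
[[302.43010415   0.         318.10432442]
 [  0.         302.43010415 195.85136807]
 [  0.           0.           1.        ]] [-648.95931426  -34.08576117  379.36660405]
t 1.8 pos [ 203.7 -617.3  239.3] yaw 18.3 open 1.00 F [ 0.4  0.2 -0.8] q [ 1.19  0.63  0.04  1.52 -0.03  1.   -0.02]
cam at [ 268.12269428 -595.05904324  374.49166455] [-0.25341239 -0.08319258 -0.96377443]
roof (array([706.5, 385. ]), 283, 251, 33.0) 115.02003292370225
tray 0.63 (array([ 479.7, -303.6]), 225, 123, -30.1) 33.0
driver 0.8 (array([ 336.6, -550.6]), 193, 41, -36.4) 41.0
driver 0.79 (array([ 552.5, -105.2]), 188, 36, -85.4) 40.0
clamp1 0.69 (array([430.9, -93.3]), 94, 41, -68.1) 41.0
clamp1 0.58 (array([ 256.4, -243. ]), 89, 34, 16.2) 40.0
clamp1 0.57 (array([457.9,  28.8]), 91, 39, -40.7) 37.0
to 520,-60,420 yaw 30.0: roll -11.7 then shift 552.5 -324.5 -180.7
```

```bash
python3 -m creep '[-1,0,0,0,-6,-1,0,0,0,-6,-1,0.03,-0.015,-0.02,0,-1,0.04,-0.024,-0.02,0,-1,0.04,-0.024,-0.02,0,-1,0.04,-0.024,-0.02,0,-1,0.04,-0.024,-0.02,0,-1,0.04,-0.024,-0.02,0,-1,0.04,-0.024,-0.02,0,-1,0.04,-0.024,-0.02,0,-1,0.04,-0.024,-0.02,0]' 40
python3 -m creep '[-1,0.04,-0.024,0,0,-1,0.04,-0.024,0,0,-1,0.04,-0.024,0,0,-1,0.04,-0.024,0,0,-1,0.04,-0.024,0,0,-1,0,0,0,0,-1,0,0,0,0]'
python3 - <<'E'
from h import *
st();p,d,X=shoot();cv2.imwrite("pics/w1.png",p);np.savez("w1.npz",d=d,X=X)
for t in("driver","clamp1","lamp1"):
    for r in masks_of(t,"wrist")[:6]:
        q=X[r["pixels"]];q=q[(q[:,2]>-10)&(q[:,2]<60)]
        if len(q):print(t,round(r["score"],2),rect(q),q[:,2].max().round())
for t in("driver","driver_tip","clamp1","lamp1","spool"):
    print(t,[(round(r["score"],2),np.round(r["at"])) for r in landmark_of(t,"wrist")])
to(545.5,280.4,250,123)
E
```

```text
clock: 3.05
tool_pos: [399.6, -265.2, 418.1]
ee_rot: [0.0, 0.965, 0.261, 0.0]
contact_force: [1.0, -0.4, -0.4]
opening: 1.004
clock: 3.75
tool_pos: [511.4, -61.5, 416.8]
ee_rot: [0.0, 0.965, 0.262, -0.0]
contact_force: [0.2, -0.7, -0.2]
opening: 0.998
t 3.8 pos [511.4 -61.5 416.8] yaw 30.4 open 1.00 F [ 0.2 -0.7 -0.2] q [ 0.26  0.28 -0.26  1.6   0.08  1.27 -1.06]
driver 0.84 (array([557.3, -98.7]), 194, 31, -88.6) 34.0
clamp1 0.95 (array([ 259.7, -241.1]), 92, 37, 15.5) 34.0
clamp1 0.87 (array([432.1, -93.3]), 93, 39, -67.8) 35.0
clamp1 0.85 (array([460.6,  31.6]), 95, 39, -36.7) 35.0
lamp1 0.92 (array([665.8,  66.5]), 44, 43, -16.6) 53.0
lamp1 0.86 (array([674.2, -30.7]), 51, 43, -57.6) 54.0
lamp1 0.8 (array([ 658.8, -195. ]), 44, 41, 41.7) 55.0
lamp1 0.67 (array([ 672.2, -120.6]), 55, 44, -69.2) 55.0
driver [(0.81, array([ 555., -150.,   -2.]))]
driver_tip []
clamp1 [(0.81, array([462.,  32.,   1.])), (0.75, array([ 255., -243.,   -2.]))]
lamp1 [(0.93, array([671., -32.,   1.])), (0.81, array([ 657., -198.,   -2.])), (0.77, array([ 671., -118.,   -0.])), (0.55, array([665.,  68.,  -4.]))]
spool [(0.86, array([573.,  71.,   2.]))]
to 546,280,250 yaw 123.0: roll -92.8 then shift 269.4 215.9 167.1
```

View pics/w1.png

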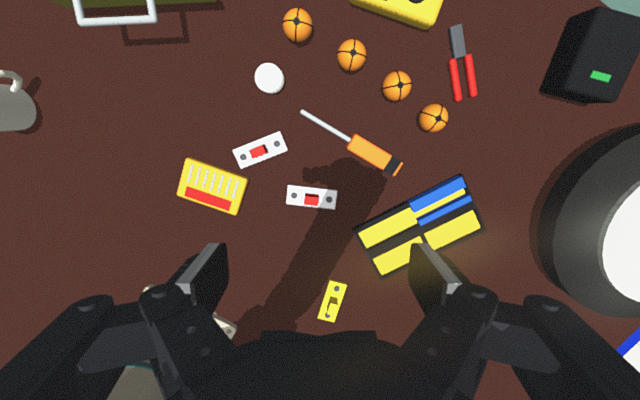

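The wrist view agrees with the top view: lamps at (297,25), (351,55), (397,86) and (433,118), white clamps at (260,150) and (311,197), the orange driver at (375,153), and the yellow clamp at (333,301), which I'll avoid. Now to the handle.

```bash
python3 -m creep '[-1,0,0,0,-8.4,-1,0,0,0,-8.4,-1,0,0,0,-8.4,-1,0,0,0,-8.4,-1,0,0,0,-8.4,-1,0,0,0,-8.4,-1,0,0,0,-8.4,-1,0,0,0,-8.4,-1,0,0,0,-8.4,-1,0,0,0,-8.4,-1,0,0,0,-8.4]' >/dev/null
python3 -m creep '[-1,0.038,0.031,0.024,0,-1,0.038,0.031,0.024,0,-1,0.038,0.031,0.024,0,-1,0.038,0.031,0.024,0,-1,0.038,0.031,0.024,0,-1,0.038,0.031,0.024,0,-1,0.038,0.031,0.024,0,0.3,0,0,0,0,0.3,0,0,0,0,0.3,0,0,0,0]' 
python3 - <<'E'
from h import *
st();p,d,X=shoot();cv2.imwrite("pics/w2.png",p)
print([(round(r["score"],2),np.round(r["at"])) for r in landmark_of("drawer_handle","wrist")])
# bar: points 80..95 high
c,s=np.cos(np.radians(33)),np.sin(np.radians(33))
L=(X-[589.1,308.8,0])@np.array([[c,-s,0],[s,c,0],[0,0,1]])
m=(L[...,2]>75)&(L[...,2]<100)&(L[...,0]<-30)&(L[...,0]>-100)&(abs(L[...,1])<80)&(d>0)
q=L[m];print(len(q),q.min(0),q.max(0));b=q[abs(q[:,1])<35];print("bar",np.median(b,0),rect(b));print(rect(X[m]))
m=(L[...,2]>110)&(L[...,2]<125)&(d>0);q=L[m]
print("roof front edge x by y",[(y,round(float(np.percentile(q[abs(q[:,1]-y)<8][:,0],1)),1)) for y in(-40,0,40) if (abs(q[:,1]-y)<8).any()])
E
```

```text
clock: 6.3
tool_pos: [547.7, 248.4, 263.4]
ee_rot: [0.001, 0.48, 0.877, -0.0]
contact_force: [0.0, 0.2, -0.3]
opening: 0.51
t 6.3 pos [547.7 248.4 263.4] yaw 122.6 open 0.51 F [ 0.   0.2 -0.3] q [-0.13  0.58 -0.56  1.62  0.35  1.04 -0.22]
[(0.57, array([533., 273.,  88.]))]
1600 [-69.24812106 -52.95101681  85.32496801] [-30.00213181  55.27649744  92.99986548]
bar [-64.15577856   0.86283565  89.58253629] (array([-64. ,  -0.2]), 69, 10, 89.5)
(array([547.2, 282.9]), 108, 39, -57.4)
roof front edge x by y [(-40, 4.6), (0, 4.6), (40, 5.0)]
```

View pics/w2.png

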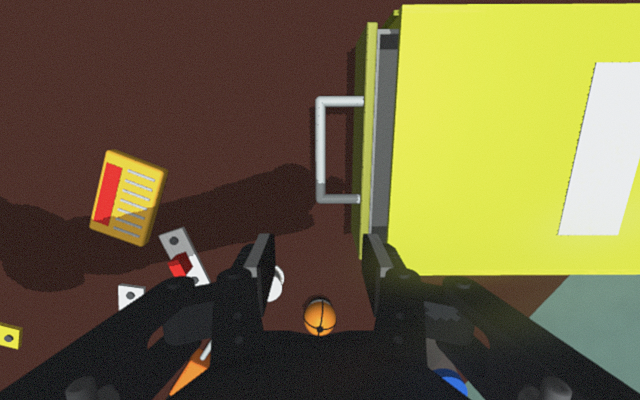

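The drawer stands about 16 mm ajar, with the bar between (318,100) and (318,200) in the picture. The measured bar centre (535,274) matches the landmark, so I'll go down on it.

```bash
python3 - <<'E'
from h import *
to(535,274.3,140);to(535,274.3,74)
E
```

```text
to 535,274,140 yaw 122.5: roll -0.0 then shift 29.1 3.2 123.8
to 535,274,74 yaw 122.5: roll -0.0 then shift 29.1 3.2 189.8
```

```bash
python3 -m creep '[0.3,0.01,0.001,0.04,0,0.3,0.01,0.001,0.04,0,0.3,0.009,0.001,0.04,0,0.3,0,0,0,0,0.3,0,0,0.02,0,0.3,0,0,0.02,0,0.3,0,0,0.02,0,0.3,0,0,0.01,0,0.3,0,0,0,0]' && python3 -c "
from h import *
st();to(535,274.3,74)"
```

```text
clock: 7.3
tool_pos: [534.7, 274.9, 73.6]
ee_rot: [0.0, 0.48, 0.877, -0.0]
contact_force: [-0.2, -1.1, 0.2]
opening: 0.351
t 7.3 pos [534.7 274.9  73.6] yaw 122.6 open 0.35 F [-0.2 -1.1  0.2] q [-0.26  0.81 -0.43  1.78  0.51  0.67 -0.41]
to 535,274,74 yaw 122.6: roll -0.0 then shift -0.6 -0.1 -0.4
```

```bash
python3 -m creep '[1,0,0,0,0,1,0,0,0,0,1,0,0,0,0,1,0,0,0,0,1,0,0,0,0,1,0,0,0,0]' 40; python3 -m creep '[1,0,-0.008,0,0,1,0,-0.016,0,0,1,0,-0.016,0,0,1,0,-0.016,0,0,1,0,-0.016,0,0,1,0,-0.016,0,0,1,0,-0.016,0,0,1,0,-0.016,0,0,1,0,-0.016,0,0,1,0,-0.016,0,0,1,0,-0.01,0,0,1,0,0,0,0]';python3 -c "
from h import *
st()"
```

```text
clock: 7.9
tool_pos: [535.0, 275.9, 74.7]
ee_rot: [0.001, 0.48, 0.877, 0.001]
contact_force: [-0.5, -1.8, 6.9]
opening: 0.101
clock: 9.1
tool_pos: [397.2, 187.1, 74.6]
ee_rot: [0.001, 0.48, 0.877, -0.0]
contact_force: [1.6, -3.0, 14.5]
opening: 0.098
t 9.1 pos [397.2 187.1  74.6] yaw 122.6 open 0.10 F [ 1.6 -3.  14.5] q [-0.28  0.66 -0.32  2.22  0.61  0.35 -0.56]
```

```bash
python3 -m creep '[0.3,0,0,0,0,0.3,0,0,0,0,0.3,0,0,0,0,0.3,0,0,-0.03,0,0.3,0,0,-0.045,0,0.3,0,0.02,-0.045,0,0.3,0,0.03,-0.045,0,0.3,0,0.03,-0.045,0,0.3,0,0.03,-0.02,0,0.3,0,0,0,0,0.3,0,0,0,0]' ;python3 - <<'E'
from h import *
st();p,d,X=shoot();cv2.imwrite("pics/w3.png",p)
c,s=np.cos(np.radians(32.8)),np.sin(np.radians(32.8))
L=(X-[593,311.4,0])@np.array([[c,-s,0],[s,c,0],[0,0,1]])
m=(L[...,2]>75)&(L[...,2]<97)&(L[...,0]<-200)&(L[...,0]>-300)&(abs(L[...,1])<35)&(d>0)
q=L[m]; b=q[q[:,0]<np.percentile(q[:,0],2)+12];print("bar",len(q),np.median(b,0))
f=(L[...,2]>5)&(L[...,2]<20)&(L[...,0]<0)&(L[...,0]>-190)&(abs(L[...,1])<112)&(d>0)
q=L[f];print("floor",len(q),np.percentile(q,1,axis=0),np.percentile(q,99,axis=0))
f=(L[...,2]>78)&(L[...,2]<90)&(L[...,0]<0)&(L[...,0]>-170)&(abs(L[...,1])<150)&(d>0)
q=L[f];print("rim",len(q),[np.median(q[(q[:,1]*g>90)],0) for g in(1,-1)])
E
```

```text
clock: 10.2
tool_pos: [485.9, 245.2, 295.7]
ee_rot: [-0.0, 0.48, 0.877, -0.001]
contact_force: [-0.9, -0.8, -0.3]
opening: 0.351
t 10.2 pos [485.9 245.2 295.7] yaw 122.7 open 0.35 F [-0.9 -0.8 -0.3] q [-0.1   0.47 -0.62  1.73  0.31  1.04 -0.26]
bar 532 [-229.14837452    1.51145159   89.50908187]
floor 19964 [-173.58837214 -108.76629716   10.53318167] [ -1.77736502 109.80444211  16.16125528]
rim 1329 [array([-83.80066842, 111.9780165 ,  85.26768012]), array([-103.08173439, -109.84359537,   84.44132634])]
```

View pics/w3.png

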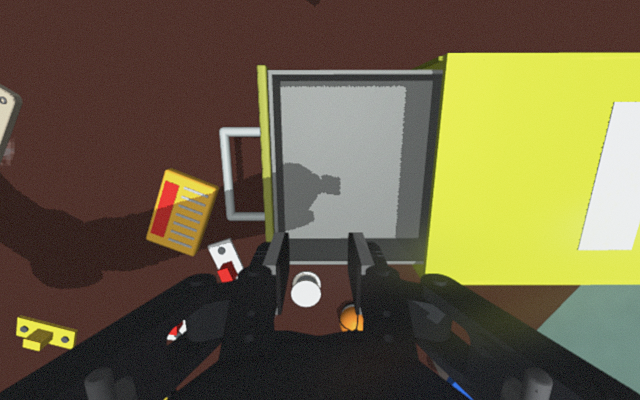

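The drawer is about 180 mm open and the tub is empty and free. The handle is at (225,172) in the picture, and the tub floor spans roughly (275–435, 80–240). Now to the lamps.

```bash
python3 -m creep '[-0.6,0,0,0,8.2,-0.6,0,0,0,8.2,-0.6,0,0,0,8.2,-0.6,0,0,0,8.2,-0.6,0,0,0,8.2,-0.6,0,0,0,8.2,-0.6,0,0,0,8.2,-0.6,0,0,0,8.2,-0.6,0,0,0,8.2,-0.6,0,0,0,8.2,-0.6,0,0,0,8.0,-0.6,0,0,0,0]' ;python3 - <<'E'
from h import *
st(); to(620,-60,330,32.8)
E
```

```text
clock: 11.45
tool_pos: [484.8, 244.4, 295.0]
ee_rot: [0.001, 0.96, 0.281, -0.002]
contact_force: [-0.2, 0.2, -0.7]
opening: 0.797
t 11.4 pos [484.8 244.4 295. ] yaw 32.6 open 0.80 F [-0.2  0.2 -0.7] q [-0.37  0.42 -0.22  1.74  0.11  1.   -1.63]
to 620,-60,330 yaw 32.8: roll -0.2 then shift -51.2 329.1 -35.0
```

```bash
python3 -m creep '[-0.6,-0.006,0.042,-0.005,0,-0.6,-0.006,0.042,-0.005,0,-0.6,-0.006,0.042,-0.005,0,-0.6,-0.006,0.041,-0.005,0,-0.6,-0.007,0.041,-0.005,0,-0.6,-0.007,0.041,-0.005,0,-0.6,-0.007,0.041,-0.005,0,-0.6,-0.006,0.041,-0.005,0,-0.6,0,0,0,0,-0.6,0,0,0,0]' ;cat >> h.py <<'E'
def lamps(show=None):
    from scipy.optimize import least_squares
    p,d,X=shoot()
    if show:cv2.imwrite(show,p)
    out=[]
    for r in masks_of("lamp1","wrist"):
        q=X[r["pixels"]&(d>0)];q=q[(q[:,2]>15)&(q[:,2]<70)]
        if len(q)<60 or r["score"]<.3:continue
        f=least_squares(lambda c:np.linalg.norm(q-c,axis=1)-23,q.mean(0)-[0,0,15],loss="soft_l1")
        out.append(f.x);print("lamp",round(r["score"],2),f.x.round(1),"res",np.abs(f.fun).mean().round(1))
    return out
O=np.array([593,311.4]);c_,s_=np.cos(np.radians(32.8)),np.sin(np.radians(32.8))
def tub(lx,ly): return O[0]+c_*lx-s_*ly, O[1]+s_*lx+c_*ly
E
python3 - <<'E'
from h import *
st(); L=lamps()
for l in L: to(l[0],l[1],150,32.8)
E
```

```text
clock: 12.45
tool_pos: [621.2, -62.0, 335.0]
ee_rot: [-0.001, 0.96, 0.281, -0.001]
contact_force: [0.2, 1.2, 0.1]
opening: 0.797
t 12.4 pos [621.2 -62.  335. ] yaw 32.7 open 0.80 F [0.2 1.2 0.1] q [ 0.15  0.51 -0.16  1.46  0.08  1.18 -1.02]
lamp 0.97 [ 670.9 -115.4   27.5] res 0.5
lamp 0.93 [666.7  67.9  27.5] res 0.6
lamp 0.69 [ 660.3 -197.2   27.5] res 0.6
lamp 0.62 [672.9 -27.4  27.5] res 0.6
to 671,-115,150 yaw 32.8: roll 0.0 then shift 11.4 74.0 185.5
to 667,68,150 yaw 32.8: roll 0.0 then shift 107.2 -82.3 185.5
to 660,-197,150 yaw 32.8: roll 0.0 then shift -41.8 137.1 185.5
to 673,-27,150 yaw 32.8: roll 0.0 then shift 60.8 1.2 185.5
```

```bash
python3 -m creep '[-0.6,0.027,-0.02,0.03,0,-0.6,0.027,-0.021,0.04,0,-0.6,0.027,-0.021,0.04,0,-0.6,0.026,-0.02,0.04,0,-0.6,0,0,0.04,0,-0.6,0,0,0.03,0,-0.6,0,0,0.02,0,-0.6,0,0,0,0]';python3 -c "
from h import *
st();to(666.7,67.9,13,32.8)"
```

```text
clock: 13.35
tool_pos: [662.9, 63.5, 98.2]
ee_rot: [-0.001, 0.959, 0.283, -0.004]
contact_force: [-0.3, -0.3, 0.3]
opening: 0.798
t 13.3 pos [662.9  63.5  98.2] yaw 32.9 open 0.80 F [-0.3 -0.3  0.3] q [-0.06  0.82 -0.13  1.57  0.14  0.77 -1.25]
to 667,68,13 yaw 32.8: roll 0.1 then shift 5.5 -1.7 85.2
```

```bash
python3 -m creep '[-0.6,0.005,-0.002,0.02,0,-0.6,0,0,0.025,0,-0.6,0,0,0.025,0,-0.6,0,0,0.015,0,-0.6,0,0,0,0,-0.6,0,0,0,0]';python3 -c "
from h import *
st();to(666.7,67.9,13,32.8)"; python3 -m creep '[1,0,0,0,0,1,0,0,0,0,1,0,0,0,0,1,0,0,0,0,1,0,0,0,0,1,0,0,0,0]' 25;python3 -c "
from h import *
st()"
```

```text
clock: 13.95
tool_pos: [670.2, 66.6, 17.8]
ee_rot: [-0.0, 0.96, 0.282, 0.001]
contact_force: [0.5, -0.3, 0.6]
opening: 0.8
t 13.9 pos [670.2  66.6  17.8] yaw 32.7 open 0.80 F [ 0.5 -0.3  0.6] q [-0.07  0.93 -0.12  1.58  0.16  0.63 -1.27]
to 667,68,13 yaw 32.8: roll -0.1 then shift -2.3 -3.0 4.8
clock: 14.55
tool_pos: [670.7, 66.6, 18.6]
ee_rot: [0.0, 0.96, 0.281, 0.001]
contact_force: [-0.8, 0.5, 6.2]
opening: 0.519
t 14.6 pos [670.7  66.6  18.6] yaw 32.7 open 0.52 F [-0.8  0.5  6.2] q [-0.07  0.93 -0.12  1.58  0.16  0.63 -1.27]
```

```bash
python3 -m creep '[-0.6,0,0,0,0,-0.6,0,0,0,0,-0.6,0,0,0,0,-0.6,-0.001,-0.003,0.004,0,-0.6,-0.001,0,0.003,0,-0.6,0,0,0,0,-0.6,0,0,0,0]';python3 -c "
from h import *
st();to(666.7,67.9,12,32.8)"; python3 -m creep '[1,0,0,0,0,1,0,0,0,0,1,0,0,0,0,1,0,0,0,0,1,0,0,0,0,1,0,0,0,0]' 25;python3 -c "
from h import *
st()"
```

```text
clock: 15.25
tool_pos: [666.1, 67.4, 9.3]
ee_rot: [0.0, 0.96, 0.281, -0.0]
contact_force: [0.2, -0.6, -0.5]
opening: 0.798
t 15.2 pos [666.1  67.4   9.3] yaw 32.7 open 0.80 F [ 0.2 -0.6 -0.5] q [-0.08  0.94 -0.11  1.59  0.16  0.61 -1.28]
to 667,68,12 yaw 32.8: roll -0.1 then shift 0.8 -0.0 -2.7
clock: 15.85
tool_pos: [666.7, 67.3, 10.0]
ee_rot: [0.0, 0.96, 0.281, 0.0]
contact_force: [0.4, -1.7, 2.9]
opening: 0.522
t 15.8 pos [666.7  67.3  10. ] yaw 32.6 open 0.52 F [ 0.4 -1.7  2.9] q [-0.08  0.94 -0.11  1.59  0.16  0.62 -1.28]
```

```bash
python3 -m creep '[1,0,0,-0.01,0,1,0,0,-0.03,0,1,0,0,-0.045,0,1,0,0,-0.045,0,1,0,0,-0.045,0,1,0,0,-0.02,0,1,0,0,0,0]';python3 -c "
from h import *
st();to(*tub(-70,52),190,32.8);to(*tub(-120,52),190,32.8)"
```

```text
clock: 16.55
tool_pos: [668.2, 68.4, 208.9]
ee_rot: [0.0, 0.96, 0.281, 0.004]
contact_force: [0.9, 1.1, -1.6]
opening: 0.52
t 16.6 pos [668.2  68.4 208.9] yaw 32.7 open 0.52 F [ 0.9  1.1 -1.6] q [-0.06  0.69 -0.15  1.49  0.12  0.97 -1.24]
to 506,317,190 yaw 32.8: roll -0.1 then shift -1.5 -297.0 18.9
to 464,290,190 yaw 32.8: roll -0.1 then shift -51.5 -297.0 18.9
```

```bash
python3 -m creep '[1,-0.006,-0.035,0,0,1,-0.007,-0.037,0,0,1,-0.006,-0.037,0,0,1,-0.007,-0.037,0,0,1,-0.006,-0.037,0,0,1,-0.007,-0.038,0,0,1,-0.006,-0.038,0,0,1,-0.006,-0.037,0.019,0,1,0,0,0,0,1,0,0,0,0]';python3 -c "
from h import *
st();to(*tub(-120,52),23,32.8)"
```

```text
clock: 17.55
tool_pos: [461.5, 289.4, 184.0]
ee_rot: [0.001, 0.959, 0.283, -0.002]
contact_force: [0.3, -0.7, -1.3]
opening: 0.521
t 17.6 pos [461.5 289.4 184. ] yaw 32.8 open 0.52 F [ 0.3 -0.7 -1.3] q [-0.51  0.55 -0.14  1.87  0.11  0.73 -1.72]
to 464,290,23 yaw 32.8: roll 0.0 then shift 2.5 0.7 161.0
```

```bash
python3 -m creep '[1,0.002,0,0.03,0,1,0,0,0.035,0,1,0,0,0.035,0,1,0,0,0.025,0,1,0,0,0.015,0,1,0,0,0.01,0,1,0,0,0.005,0,1,0,0,0,0,1,0,0,0,0]';python3 -c "
from h import *
st();to(*tub(-120,52),23,32.8)"
```

```text
clock: 18.45
tool_pos: [465.9, 290.3, 31.3]
ee_rot: [-0.0, 0.96, 0.281, 0.001]
contact_force: [0.2, 0.4, -0.6]
opening: 0.525
t 18.4 pos [465.9 290.3  31.3] yaw 32.6 open 0.52 F [ 0.2  0.4 -0.6] q [-0.55  0.8  -0.09  1.95  0.17  0.4  -1.77]
to 464,290,23 yaw 32.8: roll -0.2 then shift -1.8 -0.9 8.3
```

```bash
python3 -m creep '[1,0,0,0.003,0,1,0,0,0.002,0,1,0,0,0.001,0,1,0,0,0.001,0,1,0,0,0,0,1,0,0,0,0]'; python3 -m creep '[1,0,0,0.001,0,1,0,0,0,0]'
```

```text
clock: 19.05
tool_pos: [466.0, 289.5, 23.7]
ee_rot: [0.0, 0.96, 0.281, 0.0]
contact_force: [3.4, -3.7, -0.3]
opening: 0.524
clock: 19.25
tool_pos: [466.1, 289.3, 22.7]
ee_rot: [0.001, 0.96, 0.281, 0.0]
contact_force: [3.1, -5.1, 0.5]
opening: 0.524
```

```bash
python3 -m creep '[0,0,0,0,0,-0.2,0,0,0,0,-0.3,0,0,0,0,-0.3,0,0,0,0]';python3 -m creep '[-0.3,0,0,-0.01,0,-0.3,0,0,-0.02,0,-0.3,0,0,-0.04,0,-0.3,0,0,-0.045,0,-0.3,0,0,-0.045,0,-0.6,0,0.02,-0.03,0,-0.6,0,0.04,-0.03,0,-0.6,0,0.04,-0.02,0,-0.6,0,0.03,0,0,-0.6,0,0,0,0,-0.6,0,0,0,0]';python3 - <<'E'
from h import *
st();L=lamps("pics/w4.png")
for l in L:
    lx,ly=(l[:2]-O)@np.array([[c_,-s_],[s_,c_]]);print(lx,ly)
to(672.9,-27.4,150,32.8)
E
```

```text
clock: 19.65
tool_pos: [467.5, 286.3, 23.0]
ee_rot: [0.002, 0.96, 0.279, 0.0]
contact_force: [6.5, -9.8, 3.9]
opening: 0.653
clock: 20.75
tool_pos: [534.9, 181.4, 262.4]
ee_rot: [-0.001, 0.96, 0.281, -0.0]
contact_force: [-0.3, 0.6, 0.0]
opening: 0.8
t 20.8 pos [534.9 181.4 262.4] yaw 32.7 open 0.80 F [-0.3  0.6  0. ] q [-0.27  0.48 -0.16  1.73  0.09  0.94 -1.46]
lamp 0.95 [ 670.8 -115.5   27.5] res 0.6
lamp 0.77 [ 660.2 -197.3   27.6] res 0.7
lamp 0.7 [672.7 -27.5  27.5] res 0.6
lamp 0.68 [456.  316.5  44.3] res 73.3
lamp 0.63 [466.2 289.3  39.6] res 0.6
-165.88159314319518 -401.016111985501
-219.04289856739882 -463.9739459936084
-116.56688031044175 -328.0416211847175
-112.39848280392839 78.53514812385232
-118.50249908999967 50.13515063116408
to 673,-27,150 yaw 32.8: roll 0.0 then shift 2.8 251.8 112.3
```

View pics/w4.png

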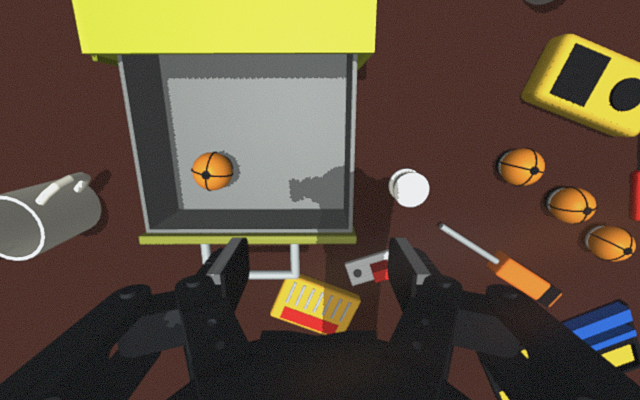

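Lamp 1 stands upright in the tub at (212,172), with its ball centre at z 39.6 as it should be. The side force came from the knuckles near the tub wall, so I'll place the rest closer to the middle.

```bash
python3 -m creep '[-0.6,0,0.04,0,0,-0.6,0.001,0.043,0,0,-0.6,0.001,0.043,0.02,0,-0.6,0.001,0.043,0.04,0,-0.6,0,0.043,0.04,0,-0.6,0,0.04,0.04,0,-0.6,0,0,0.03,0,-0.6,0,0,0,0,-0.6,0,0,0,0]';python3 -c "
from h import *
st();to(672.8,-27.5,13,32.8)"
```

```text
clock: 21.75
tool_pos: [663.9, -12.1, 109.1]
ee_rot: [-0.001, 0.959, 0.283, -0.0]
contact_force: [0.1, 0.5, 0.9]
opening: 0.799
t 21.8 pos [663.9 -12.1 109.1] yaw 32.8 open 0.80 F [0.1 0.5 0.9] q [ 0.05  0.8  -0.13  1.58  0.13  0.77 -1.13]
to 673,-28,13 yaw 32.8: roll 0.0 then shift -0.9 17.7 96.1
```

```bash
python3 -m creep '[-0.6,-0.001,0.018,0,0,-0.6,0,0,0.03,0,-0.6,0,0,0,0]';python3 -c "
from h import *
st();to(672.8,-27.5,13,32.8)"
```

```text
clock: 22.05
tool_pos: [672.5, -31.6, 78.4]
ee_rot: [-0.0, 0.96, 0.281, -0.001]
contact_force: [-1.4, 0.3, -0.4]
opening: 0.802
t 22.1 pos [672.5 -31.6  78.4] yaw 32.7 open 0.80 F [-1.4  0.3 -0.4] q [ 0.07  0.85 -0.12  1.56  0.13  0.74 -1.11]
to 673,-28,13 yaw 32.8: roll -0.1 then shift 2.5 -3.3 65.4
```

```bash
python3 -m creep '[-0.6,0.002,-0.003,0.01,0,-0.6,0,0,0.03,0,-0.6,0,0,0.02,0,-0.6,0,0,0.005,0,-0.6,0,0,0,0,-0.6,0,0,0,0,-0.6,0,0,0,0]';python3 -c "
from h import *
st();to(672.8,-27.5,13,32.8)"
```

```text
clock: 22.75
tool_pos: [674.6, -27.1, 15.8]
ee_rot: [0.0, 0.96, 0.281, 0.001]
contact_force: [-0.2, -0.7, 0.8]
opening: 0.797
t 22.8 pos [674.6 -27.1  15.8] yaw 32.7 open 0.80 F [-0.2 -0.7  0.8] q [ 0.06  0.94 -0.11  1.58  0.15  0.63 -1.12]
to 673,-28,13 yaw 32.8: roll -0.1 then shift -1.8 -0.6 2.8
```

```bash
python3 -m creep '[-0.6,-0.002,0,0.003,0,1,0,0,0,0,1,0,0,0,0,1,0,0,0,0,1,0,0,0,0,1,0,0,0,0,1,0,0,0,0]' 25;python3 -m creep '[1,0,0,-0.01,0,1,0,0,-0.03,0,1,0,0,-0.045,0,1,0,0,-0.045,0,1,0,0,-0.045,0,1,0,0,-0.02,0,1,0,0,0,0,1,0,0,0,0,1,0,0,0,0]';python3 -c "
from h import *
st();to(*tub(-60,38),190,32.8)"
```

```text
clock: 23.45
tool_pos: [671.6, -28.6, 11.5]
ee_rot: [0.0, 0.96, 0.281, -0.0]
contact_force: [-2.0, -0.4, 5.7]
opening: 0.524
clock: 24.35
tool_pos: [670.2, -28.2, 203.9]
ee_rot: [-0.001, 0.96, 0.281, -0.002]
contact_force: [0.5, 0.2, -1.8]
opening: 0.522
t 24.4 pos [670.2 -28.2 203.9] yaw 32.7 open 0.52 F [ 0.5  0.2 -1.8] q [ 0.08  0.7  -0.14  1.48  0.11  0.97 -1.09]
to 522,311,190 yaw 32.8: roll -0.1 then shift 59.0 -365.3 13.9
```

```bash
python3 -m creep '[1,0.006,-0.036,0,0,1,0.006,-0.036,0,0,1,0.006,-0.037,0,0,1,0.006,-0.037,0,0,1,0.006,-0.037,0,0,1,0.006,-0.037,0,0,1,0.006,-0.037,0,0,1,0.006,-0.037,0,0,1,0.006,-0.037,0,0,1,0.005,-0.034,0,0,1,0,0,0.02,0,1,0,0,0,0]';python3 -m creep '[1,0,0,0.03,0,1,0,0,0.03,0,1,0,0,0.02,0,1,0,0,0,0,1,0,0,0,0]';python3 -c "
from h import *
st();to(*tub(-60,38),24,32.8)"
```

```text
clock: 25.55
tool_pos: [521.2, 310.6, 182.3]
ee_rot: [0.001, 0.959, 0.283, -0.004]
contact_force: [-0.6, -1.1, -1.7]
opening: 0.519
clock: 26.05
tool_pos: [524.8, 309.8, 106.0]
ee_rot: [0.0, 0.96, 0.28, -0.0]
contact_force: [-0.2, 0.5, -1.8]
opening: 0.521
t 26.1 pos [524.8 309.8 106. ] yaw 32.6 open 0.52 F [-0.2  0.5 -1.8] q [-0.51  0.74 -0.11  1.75  0.12  0.67 -1.69]
to 522,311,24 yaw 32.8: roll -0.2 then shift -1.8 -2.4 82.0
```

```bash
python3 -m creep '[1,-0.002,-0.001,0.02,0,1,0,0,0.025,0,1,0,0,0.02,0,1,0,0,0.01,0,1,0,0,0.002,0,1,0,0,0,0,1,0,0,0,0,1,0,0,0,0]';python3 -c "
from h import *
st();to(*tub(-60,38),23.5,32.8)"
```

```text
clock: 26.85
tool_pos: [522.9, 311.0, 30.3]
ee_rot: [-0.0, 0.96, 0.281, 0.001]
contact_force: [0.6, -0.4, -1.5]
opening: 0.522
t 26.9 pos [522.9 311.   30.3] yaw 32.7 open 0.52 F [ 0.6 -0.4 -1.5] q [-0.53  0.85 -0.09  1.78  0.14  0.52 -1.71]
to 522,311,24 yaw 32.8: roll -0.1 then shift -0.8 -0.4 6.8
```

```bash
python3 -m creep '[1,0,0,0.003,0,1,0,0,0.002,0,1,0,0,0.001,0,1,0,0,0,0,1,0,0,0,0]'; python3 -m creep '[0,0,0,0,0,-0.2,0,0,0,0,-0.2,0,0,0,0,-0.2,0,0,0,0]';python3 -m creep '[-0.2,0,0,-0.01,0,-0.2,0,0,-0.02,0,-0.2,0,0,-0.04,0,-0.3,0,0,-0.045,0,-0.3,0,0,-0.045,0,-0.6,0,0,-0.03,0,-0.6,0,0,0,0,-0.6,0,0,0,0]';python3 -c "
from h import *
st();to(670.8,-115.4,200,32.8)"
```

```text
clock: 27.35
tool_pos: [522.3, 310.7, 23.5]
ee_rot: [-0.0, 0.96, 0.281, 0.0]
contact_force: [0.3, -0.1, 2.6]
opening: 0.521
clock: 27.75
tool_pos: [522.1, 310.6, 22.9]
ee_rot: [0.0, 0.96, 0.281, -0.0]
contact_force: [0.0, 0.2, -0.7]
opening: 0.599
clock: 28.55
tool_pos: [522.3, 310.6, 214.3]
ee_rot: [-0.0, 0.96, 0.281, 0.001]
contact_force: [0.3, -0.9, -0.7]
opening: 0.802
t 28.6 pos [522.3 310.6 214.3] yaw 32.7 open 0.80 F [ 0.3 -0.9 -0.7] q [-0.5   0.59 -0.13  1.67  0.1   0.88 -1.67]
to 671,-115,200 yaw 32.8: roll -0.1 then shift -106.0 438.6 14.3
```

Clean placing. On to lamp 3 at (670.8,-115.4).

```bash
python3 -m creep '[-0.6,-0.009,0.038,0,0,-0.6,-0.009,0.038,0,0,-0.6,-0.009,0.038,0,0,-0.6,-0.009,0.038,0,0,-0.6,-0.009,0.038,0,0,-0.6,-0.009,0.038,0,0,-0.6,-0.009,0.038,0,0,-0.6,-0.009,0.038,0,0,-0.6,-0.009,0.038,0,0,-0.6,-0.009,0.038,0,0,-0.6,-0.009,0.038,0,0,-0.6,-0.007,0.02,0,0]';python3 -m creep '[-0.6,0,0,0.03,0,-0.6,0,0,0.04,0,-0.6,0,0,0.03,0,-0.6,0,0,0.02,0,-0.6,0,0,0,0,-0.6,0,0,0,0,-0.6,0,0,0,0]';python3 -c "
from h import *
st();to(670.8,-115.4,12.5,32.8)"
```

```text
clock: 29.75
tool_pos: [668.6, -120.1, 210.8]
ee_rot: [0.001, 0.96, 0.279, -0.002]
contact_force: [-0.8, 0.7, 0.6]
opening: 0.799
clock: 30.45
tool_pos: [670.1, -115.4, 94.2]
ee_rot: [0.0, 0.96, 0.281, 0.001]
contact_force: [0.5, -0.3, 0.7]
opening: 0.803
t 30.4 pos [ 670.1 -115.4   94.2] yaw 32.7 open 0.80 F [ 0.5 -0.3  0.7] q [ 0.2   0.84 -0.12  1.54  0.13  0.77 -0.98]
to 671,-115,12 yaw 32.8: roll -0.1 then shift 0.6 0.4 81.7
```

```bash
python3 -m creep '[-0.6,0,0,0.02,0,-0.6,0,0,0.03,0,-0.6,0,0,0.02,0,-0.6,0,0,0.01,0,-0.6,0,0,0.001,0,-0.6,0,0,0,0,-0.6,0,0,0,0]';python3 -m creep '[1,0,0,0,0,1,0,0,0,0,1,0,0,0,0,1,0,0,0,0,1,0,0,0,0,1,0,0,0,0]' 25;python3 -m creep '[1,0,0,-0.01,0,1,0,0,-0.03,0,1,0,0,-0.045,0,1,0,0,-0.045,0,1,0,0,-0.045,0,1,0,0,-0.02,0,1,0,0,0,0,1,0,0,0,0,1,0,0,0,0]';python3 -c "
from h import *
st();to(*tub(-120,-40),190,32.8)"
```

```text
clock: 31.15
tool_pos: [670.5, -115.5, 13.8]
ee_rot: [0.001, 0.96, 0.281, 0.001]
contact_force: [-0.9, 0.2, -0.6]
opening: 0.801
clock: 31.75
tool_pos: [670.1, -115.5, 13.4]
ee_rot: [0.0, 0.96, 0.281, 0.001]
contact_force: [-0.8, -0.4, 7.2]
opening: 0.525
clock: 32.65
tool_pos: [667.9, -115.2, 205.2]
ee_rot: [-0.001, 0.96, 0.281, -0.002]
contact_force: [0.4, 0.2, -1.3]
opening: 0.523
t 32.6 pos [ 667.9 -115.2  205.2] yaw 32.7 open 0.52 F [ 0.4  0.2 -1.3] q [ 0.21  0.71 -0.14  1.46  0.11  0.99 -0.96]
to 514,213,190 yaw 32.8: roll -0.1 then shift 48.2 -359.1 15.2
```

```bash
python3 -m creep '[1,0.005,-0.036,0,0,1,0.005,-0.036,0,0,1,0.005,-0.036,0,0,1,0.005,-0.036,0,0,1,0.005,-0.036,0,0,1,0.005,-0.036,0,0,1,0.005,-0.036,0,0,1,0.005,-0.036,0,0,1,0.005,-0.036,0,0,1,0.004,-0.035,0,0,1,0,0,0,0,1,0,0,0,0]';python3 -c "
from h import *
st();to(*tub(-120,-40),30,32.8)";python3 -m creep '[1,0,0,0.03,0,1,0,0,0.03,0,1,0,0,0.03,0,1,0,0,0,0,1,0,0,0,0]';python3 -c "
from h import *
st();to(*tub(-120,-40),25.5,32.8)"
```

```text
clock: 33.85
tool_pos: [515.6, 213.8, 205.8]
ee_rot: [0.0, 0.959, 0.282, -0.001]
contact_force: [-0.7, -0.4, -1.0]
opening: 0.523
t 33.9 pos [515.6 213.8 205.8] yaw 32.8 open 0.52 F [-0.7 -0.4 -1. ] q [-0.35  0.54 -0.14  1.81  0.1   0.8  -1.54]
to 514,213,30 yaw 32.8: roll 0.0 then shift -2.1 -0.1 175.8
clock: 34.35
tool_pos: [517.0, 211.9, 116.8]
ee_rot: [0.0, 0.96, 0.28, -0.001]
contact_force: [-0.5, 0.1, -1.1]
opening: 0.519
t 34.4 pos [517.  211.9 116.8] yaw 32.6 open 0.52 F [-0.5  0.1 -1.1] q [-0.36  0.67 -0.12  1.88  0.13  0.6  -1.56]
to 514,213,26 yaw 32.8: roll -0.2 then shift -2.2 -2.5 91.3
```

```bash
python3 -m creep '[1,-0.002,-0.002,0.02,0,1,0,0,0.03,0,1,0,0,0.02,0,1,0,0,0.01,0,1,0,0,0.005,0,1,0,0,0,0,1,0,0,0,0]';python3 -m creep '[1,0,0,0.001,0,1,0,0,0,0]'
```

```text
clock: 35.05
tool_pos: [515.0, 214.3, 33.3]
ee_rot: [-0.0, 0.96, 0.281, 0.001]
contact_force: [0.3, -0.0, -0.9]
opening: 0.525
clock: 35.25
tool_pos: [514.4, 214.1, 31.8]
ee_rot: [-0.0, 0.96, 0.281, 0.001]
contact_force: [-0.4, -0.4, -0.8]
opening: 0.521
```

```bash
python3 -m creep '[1,0,0,0.003,0,1,0,0,0.002,0,1,0,0,0.001,0,1,0,0,0,0,1,0,0,0,0]'; python3 -m creep '[0,0,0,0,0,-0.2,0,0,0,0,-0.2,0,0,0,0,-0.2,0,0,0,0]';python3 -m creep '[-0.2,0,0,-0.01,0,-0.2,0,0,-0.02,0,-0.2,0,0,-0.04,0,-0.3,0,0,-0.045,0,-0.3,0,0,-0.045,0,-0.6,0,0,-0.03,0,-0.6,0,0,0,0,-0.6,0,0,0,0]';python3 -c "
from h import *
st();to(660.2,-197.3,200,32.8)"
```

```text
clock: 35.75
tool_pos: [514.1, 214.0, 25.4]
ee_rot: [0.0, 0.96, 0.281, 0.0]
contact_force: [-0.0, -0.5, 2.9]
opening: 0.522
clock: 36.15
tool_pos: [514.1, 214.0, 25.0]
ee_rot: [-0.0, 0.96, 0.281, 0.0]
contact_force: [-0.6, -0.6, 0.1]
opening: 0.601
clock: 36.95
tool_pos: [514.1, 213.9, 216.2]
ee_rot: [-0.0, 0.96, 0.281, 0.001]
contact_force: [0.6, -0.5, -0.6]
opening: 0.802
t 37.0 pos [514.1 213.9 216.2] yaw 32.7 open 0.80 F [ 0.6 -0.5 -0.6] q [-0.35  0.52 -0.14  1.81  0.1   0.82 -1.54]
to 660,-197,200 yaw 32.8: roll -0.1 then shift -100.0 424.8 16.2
```

```bash
python3 -m creep '[-0.6,-0.009,0.038,0,0,-0.6,-0.009,0.038,0,0,-0.6,-0.009,0.038,0,0,-0.6,-0.009,0.038,0,0,-0.6,-0.009,0.038,0,0,-0.6,-0.009,0.038,0,0,-0.6,-0.009,0.038,0,0,-0.6,-0.009,0.038,0,0,-0.6,-0.009,0.038,0,0,-0.6,-0.009,0.038,0,0,-0.6,-0.009,0.038,0,0,-0.6,-0.001,0.007,0,0]';python3 -m creep '[-0.6,0,0,0.03,0,-0.6,0,0,0.04,0,-0.6,0,0,0.03,0,-0.6,0,0,0.02,0,-0.6,0,0,0,0,-0.6,0,0,0,0,-0.6,0,0,0,0]';python3 -c "
from h import *
st();to(660.2,-197.3,13,32.8)"
```

```text
clock: 38.15
tool_pos: [658.0, -205.0, 212.6]
ee_rot: [0.001, 0.961, 0.278, -0.002]
contact_force: [-1.1, -0.3, -0.6]
opening: 0.8
clock: 38.85
tool_pos: [660.0, -197.7, 96.3]
ee_rot: [0.0, 0.96, 0.281, 0.001]
contact_force: [0.4, 0.7, 0.2]
opening: 0.799
t 38.9 pos [ 660.  -197.7   96.3] yaw 32.7 open 0.80 F [0.4 0.7 0.2] q [ 0.32  0.84 -0.12  1.51  0.13  0.79 -0.85]
to 660,-197,13 yaw 32.8: roll -0.1 then shift 0.4 -0.3 83.3
```

```bash
python3 -m creep '[-0.6,0,0,0.02,0,-0.6,0,0,0.03,0,-0.6,0,0,0.02,0,-0.6,0,0,0.01,0,-0.6,0,0,0.003,0,-0.6,0,0,0,0,-0.6,0,0,0,0]';python3 -m creep '[1,0,0,0,0,1,0,0,0,0,1,0,0,0,0,1,0,0,0,0,1,0,0,0,0,1,0,0,0,0]' 25;python3 -m creep '[1,0,0,-0.01,0,1,0,0,-0.03,0,1,0,0,-0.045,0,1,0,0,-0.045,0,1,0,0,-0.045,0,1,0,0,-0.02,0,1,0,0,0,0,1,0,0,0,0,1,0,0,0,0]';python3 -c "
from h import *
st();to(*tub(-60,-40),190,32.8)"
```

```text
clock: 39.55
tool_pos: [660.4, -198.1, 13.7]
ee_rot: [0.001, 0.96, 0.281, 0.001]
contact_force: [-0.3, 0.3, 1.0]
opening: 0.798
clock: 40.15
tool_pos: [659.9, -197.9, 13.4]
ee_rot: [0.0, 0.96, 0.281, 0.001]
contact_force: [-1.3, 0.1, 6.4]
opening: 0.52
clock: 41.05
tool_pos: [657.8, -197.5, 205.1]
ee_rot: [-0.001, 0.96, 0.281, -0.002]
contact_force: [-0.6, 0.5, -1.6]
opening: 0.523
t 41.0 pos [ 657.8 -197.5  205.1] yaw 32.7 open 0.52 F [-0.6  0.5 -1.6] q [ 0.33  0.72 -0.14  1.43  0.11  1.   -0.84]
to 564,245,190 yaw 32.8: roll -0.1 then shift 161.2 -422.9 15.1
```

```bash
python3 -m creep '[1,0.013,-0.036,0,0,1,0.014,-0.036,0,0,1,0.014,-0.036,0,0,1,0.014,-0.036,0,0,1,0.014,-0.036,0,0,1,0.014,-0.036,0,0,1,0.014,-0.036,0,0,1,0.014,-0.036,0,0,1,0.014,-0.036,0,0,1,0.014,-0.036,0,0,1,0.014,-0.036,0,0,1,0.008,-0.027,0,0]';python3 -m creep '[1,0,0,0,0,1,0,0,0.03,0,1,0,0,0.03,0,1,0,0,0,0,1,0,0,0,0,1,0,0,0,0]';python3 -c "
from h import *
st();to(*tub(-60,-40),25.5,32.8)"
```

```text
clock: 42.25
tool_pos: [564.5, 248.3, 205.2]
ee_rot: [-0.001, 0.959, 0.283, -0.002]
contact_force: [0.5, 0.1, -1.4]
opening: 0.524
clock: 42.85
tool_pos: [567.3, 245.2, 148.2]
ee_rot: [-0.0, 0.96, 0.281, 0.001]
contact_force: [0.3, 0.9, -0.2]
opening: 0.525
t 42.9 pos [567.3 245.2 148.2] yaw 32.6 open 0.52 F [ 0.3  0.9 -0.2] q [-0.38  0.69 -0.12  1.7   0.11  0.76 -1.55]
to 564,245,26 yaw 32.8: roll -0.2 then shift -2.6 -1.7 122.7
```

```bash
python3 -m creep '[1,-0.002,-0.002,0.03,0,1,0,0,0.03,0,1,0,0,0.03,0,1,0,0,0.02,0,1,0,0,0.005,0,1,0,0,0,0,1,0,0,0,0,1,0,0,0,0]'
```

```text
clock: 43.65
tool_pos: [564.9, 246.3, 33.9]
ee_rot: [-0.0, 0.96, 0.281, 0.002]
contact_force: [0.9, -0.3, -1.0]
opening: 0.519
```

```bash
python3 -m creep '[1,0,0,0.003,0,1,0,0,0.003,0,1,0,0,0.002,0,1,0,0,0,0,1,0,0,0,0]'; python3 -m creep '[0,0,0,0,0,-0.2,0,0,0,0,-0.2,0,0,0,0,-0.2,0,0,0,0]';python3 -m creep '[-0.2,0,0,-0.01,0,-0.2,0,0,-0.02,0,-0.2,0,0,-0.04,0,-0.3,0,0,-0.045,0,-0.3,-0.02,0,-0.045,0,-0.3,-0.045,0,-0.04,0,-0.3,-0.045,0,-0.03,0,-0.3,-0.03,0,0,0,-0.3,0,0,0,0,-0.3,0,0,0,0,-0.3,0,0,0,0]';python3 - <<'E'
from h import *
st();L=lamps("pics/w5.png")
for l in L: print((l[:2]-O)@np.array([[c_,-s_],[s_,c_]]))
print([(round(r["score"],2),np.round(r["at"])) for r in landmark_of("drawer_handle","wrist")])
to(400,188,200,122.6)
E
```

```text
clock: 44.15
tool_pos: [564.7, 246.4, 25.4]
ee_rot: [-0.0, 0.96, 0.281, 0.001]
contact_force: [-1.0, -0.4, 6.2]
opening: 0.522
clock: 44.55
tool_pos: [563.5, 245.7, 24.0]
ee_rot: [0.0, 0.96, 0.281, -0.0]
contact_force: [0.1, 1.0, -0.1]
opening: 0.597
clock: 45.65
tool_pos: [456.1, 176.9, 245.3]
ee_rot: [-0.0, 0.96, 0.281, 0.001]
contact_force: [-0.3, -0.2, -0.0]
opening: 0.652
t 45.6 pos [456.1 176.9 245.3] yaw 32.7 open 0.65 F [-0.3 -0.2 -0. ] q [-0.32  0.39 -0.15  1.95  0.08  0.81 -1.51]
lamp 0.86 [565.2 247.3  39.5] res 0.5
lamp 0.76 [524.5 312.8  39.5] res 0.5
lamp 0.59 [467.6 290.2  39.5] res 0.5
lamp 0.58 [515.3 215.3  39.5] res 0.5
[-58.13837687 -38.8493497 ]
[-56.78864773  38.28489609]
[-116.9347212    50.12922628]
[-117.37136917  -38.68121154]
[(0.94, array([395., 184.,  89.]))]
to 400,188,200 yaw 122.6: roll -89.9 then shift 39.5 -40.9 44.7
```

View pics/w5.png

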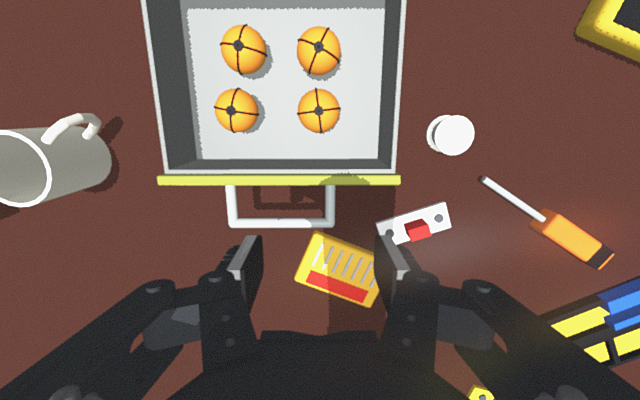

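All four lamps stand on the tub floor at (243,48), (318,50), (236,110) and (319,110), ball centres at z 39.5. Now I'll turn and grip the bar to shut the drawer.

```bash
python3 -m creep '[0.3,0,0,0,-8.2,0.3,0,0,0,-8.2,0.3,0,0,0,-8.2,0.3,0,0,0,-8.2,0.3,0,0,0,-8.2,0.3,0,0,0,-8.2,0.3,0,0,0,-8.2,0.3,0,0,0,-8.2,0.3,0,0,0,-8.2,0.3,0,0,0,-8.2,0.3,0,0,0,-8.0,0.3,0,0,0,0]';python3 - <<'E'
from h import *
st();p,d,X=shoot()
L=(X-[593,311.4,0])@np.array([[c_,-s_,0],[s_,c_,0],[0,0,1]])
m=(L[...,2]>75)&(L[...,2]<97)&(L[...,0]<-196)&(L[...,0]>-300)&(abs(L[...,1])<35)&(d>0)
q=L[m];print(len(q),np.median(q,0),np.percentile(q,[2,98],axis=0)); lx=np.median(q[:,0])
to(*tub(lx,0),130,122.6);to(*tub(lx,0),74,122.6)
E
```

```text
clock: 47.0
tool_pos: [455.4, 176.4, 244.6]
ee_rot: [-0.001, 0.48, 0.877, 0.0]
contact_force: [0.6, 0.2, -0.2]
opening: 0.353
t 47.0 pos [455.4 176.4 244.6] yaw 122.7 open 0.35 F [ 0.6  0.2 -0.2] q [-0.02  0.44 -0.57  1.94  0.31  0.85 -0.18]
772 [-228.5507787     1.46252014   89.68405354] [[-233.7184948   -33.40131394   86.14886483]
 [-224.30679592   33.3831347    91.55278789]]
to 401,188,130 yaw 122.6: roll -0.1 then shift 38.9 -39.8 114.7
to 401,188,74 yaw 122.6: roll -0.1 then shift 38.9 -39.8 170.7
```

```bash
python3 -m creep '[0.3,0.02,-0.02,0.03,0,0.3,0.019,-0.02,0.03,0,0.3,0,0,0.04,0,0.3,0,0,0.01,0,0.3,0,0,0,0,0.3,0,0,0,0]';python3 -c "
from h import *
st();to(*tub(-228.6,0),74,122.6)"
```

```text
clock: 47.65
tool_pos: [401.7, 188.1, 136.0]
ee_rot: [0.001, 0.48, 0.877, 0.001]
contact_force: [0.4, 1.0, 1.3]
opening: 0.352
t 47.6 pos [401.7 188.1 136. ] yaw 122.6 open 0.35 F [0.4 1.  1.3] q [-0.19  0.55 -0.44  2.17  0.47  0.52 -0.42]
to 401,188,74 yaw 122.6: roll -0.0 then shift 0.0 -1.0 62.0
```

```bash
python3 -m creep '[0.3,0,-0.001,0.03,0,0.3,0,0,0.025,0,0.3,0,0,0.007,0,0.3,0,0,0,0,0.3,0,0,0,0,1,0,0,0,0,1,0,0,0,0,1,0,0,0,0,1,0,0,0,0,1,0,0,0,0,1,0,0,0,0]' 40; python3 -m creep '[1,0,0.002,0,0,1,0,0.004,0,0,1,0,0.007,0,0,1,0,0.01,0,0,1,0,0.01,0,0,1,0,0.01,0,0,1,0,0.01,0,0,1,0,0.01,0,0,1,0,0.01,0,0,1,0,0.01,0,0,1,0,0.01,0,0,1,0,0.01,0,0]';python3 -m creep '[1,0,0.01,0,0,1,0,0.01,0,0,1,0,0.01,0,0,1,0,0.01,0,0,1,0,0.01,0,0,1,0,0.007,0,0,1,0,0.005,0,0,1,0,0.003,0,0,1,0,0,0,0,1,0,0,0,0]';python3 -c "
from h import *
st();to(*tub(-52,0),74,122.6)"
```

```text
clock: 48.75
tool_pos: [400.3, 187.1, 74.2]
ee_rot: [0.001, 0.48, 0.877, 0.001]
contact_force: [-0.2, -0.8, 7.4]
opening: 0.101
clock: 49.95
tool_pos: [486.6, 242.7, 74.3]
ee_rot: [0.0, 0.48, 0.877, 0.0]
contact_force: [-2.5, -0.1, 5.0]
opening: 0.097
clock: 50.95
tool_pos: [542.1, 278.5, 74.3]
ee_rot: [0.001, 0.48, 0.877, 0.002]
contact_force: [1.1, 1.4, 5.4]
opening: 0.099
t 51.0 pos [542.1 278.5  74.3] yaw 122.7 open 0.10 F [1.1 1.4 5.4] q [-0.27  0.82 -0.42  1.76  0.5   0.67 -0.39]
to 549,283,74 yaw 122.6: roll 0.1 then shift 0.1 8.6 0.3
```

```bash
python3 -m creep '[1,0,0.003,0,0,1,0,0.002,0,0,1,0,0,0,0]';python3 -m creep '[1,0,0.002,0,0,1,0,0,0,0]';python3 -m creep '[1,0,0.002,0,0,1,0,0,0,0]';python3 -m creep '[1,0,0.002,0,0,1,0,0,0,0]'
```

```text
clock: 51.25
tool_pos: [545.8, 280.9, 74.3]
ee_rot: [0.0, 0.48, 0.877, 0.001]
contact_force: [-0.1, 0.0, 6.7]
opening: 0.1
clock: 51.45
tool_pos: [547.3, 281.9, 74.3]
ee_rot: [0.0, 0.48, 0.877, 0.001]
contact_force: [-1.2, -0.0, 6.4]
opening: 0.098
clock: 51.65
tool_pos: [547.6, 282.0, 74.3]
ee_rot: [-0.0, 0.48, 0.877, -0.001]
contact_force: [-3.2, -1.7, 11.2]
opening: 0.098
clock: 51.85
tool_pos: [547.6, 282.0, 74.2]
ee_rot: [-0.001, 0.48, 0.877, -0.003]
contact_force: [-7.5, -4.0, 14.4]
opening: 0.097
```

```bash
python3 -m creep '[1,0,-0.003,0,0,1,0,0,0,0,0.3,0,0,0,0,0.3,0,0,0,0,0.3,0,0,0,0,0.3,0,0,0,0,0.3,0,0,-0.03,0,0.3,0,0,-0.045,0,0.3,0,0,-0.045,0,0.3,0,0,-0.045,0,0.3,0,0,-0.045,0,0.3,0,0,0,0]';python3 -c "
from h import *
st();to(490,0,330,122.6)"
```

```text
clock: 53.05
tool_pos: [550.4, 284.5, 290.0]
ee_rot: [0.003, 0.48, 0.877, 0.005]
contact_force: [0.5, 0.9, 1.0]
opening: 0.351
t 53.0 pos [550.4 284.5 290. ] yaw 122.6 open 0.35 F [0.5 0.9 1. ] q [-0.19  0.58 -0.55  1.54  0.33  1.1  -0.24]
to 490,0,330 yaw 122.6: roll 0.0 then shift -207.1 -204.2 -40.0
```

```bash
python3 -m creep '[0.3,-0.03,-0.029,-0.006,0,0.3,-0.03,-0.029,-0.006,0,0.3,-0.03,-0.029,-0.006,0,0.3,-0.03,-0.029,-0.006,0,0.3,-0.03,-0.029,-0.006,0,0.3,-0.03,-0.029,-0.006,0,0.3,-0.027,-0.029,-0.004,0,0.3,0,0,0,0,0.3,0,0,0,0,0.3,0,0,0,0]';cat >> h.py <<'E'
def clampscan(show=None):
    p,d,X=shoot()
    if show:cv2.imwrite(show,p)
    hsv=cv2.cvtColor(p,cv2.COLOR_BGR2HSV)
    for t in("clamp1","driver","tray"):
        for r in masks_of(t,"wrist")[:4]:
            m=r["pixels"]&(d>0);q=X[m];col=p[m].mean(0).round()
            k=(q[:,2]>-10)&(q[:,2]<50)
            if k.sum()<50:continue
            q=q[k];print(t,round(r["score"],2),"bgr",col,"rect",rect(q),"zmax",q[:,2].max().round(1))
            if t=="clamp1":
                lug=q[q[:,2]>26]
                if len(lug)>20:print("   lug top",rect(lug),len(lug))
            if t=="driver":
                h=q[q[:,2]>24]
                if len(h)>20:print("   handle top",rect(h),len(h))
E
python3 - <<'E'
from h import *
st();clampscan("pics/w6.png")
for t in("drawer_handle","clamp1","driver","driver_tip"):print(t,[(round(r["score"],2),np.round(r["at"])) for r in landmark_of(t,"wrist")])
E
```

```text
clock: 54.05
tool_pos: [488.6, -0.7, 322.9]
ee_rot: [-0.0, 0.479, 0.878, 0.0]
contact_force: [0.2, 0.2, -0.4]
opening: 0.349
t 54.0 pos [488.6  -0.7 322.9] yaw 122.8 open 0.35 F [ 0.2  0.2 -0.4] q [ 0.37  0.34 -0.58  1.83  0.21  1.04  0.28]
clamp1 0.96 bgr [209. 208. 228.] rect (array([460.2,  31.6]), 94, 37, -38.8) zmax 34.7
   lug top (array([460.3,  32.2]), 26, 16, -38.5) 224
clamp1 0.92 bgr [144. 144. 161.] rect (array([ 409.9, -116.7]), 95, 37, -66.5) zmax 35.6
   lug top (array([ 409.5, -115.2]), 26, 17, -65.8) 211
clamp1 0.9 bgr [ 72. 191. 197.] rect (array([ 257.4, -245. ]), 99, 46, 15.0) zmax 34.6
   lug top (array([ 258.2, -240.2]), 27, 17, 16.4) 231
driver 0.71 bgr [157. 157. 151.] rect (array([ 279.4, -502.8]), 48, 8, -32.9) zmax 20.4
driver 0.59 bgr [ 89. 139. 188.] rect (array([561.3, -97.1]), 197, 38, 89.2) zmax 32.7
   handle top (array([ 557.3, -145.7]), 100, 30, 90.0) 1033
tray 0.64 bgr [ 58. 130. 136.] rect (array([ 472.9, -296.4]), 206, 126, -30.5) zmax 16.8
drawer_handle []
clamp1 [(0.73, array([ 406., -117.,   -1.]))]
driver [(0.92, array([ 554., -150.,   -3.]))]
driver_tip [(0.71, array([357.,  70.,  -0.])), (0.59, array([558.,   0.,  15.])), (0.57, array([ 261., -496.,   15.]))]
```

View pics/w6.png

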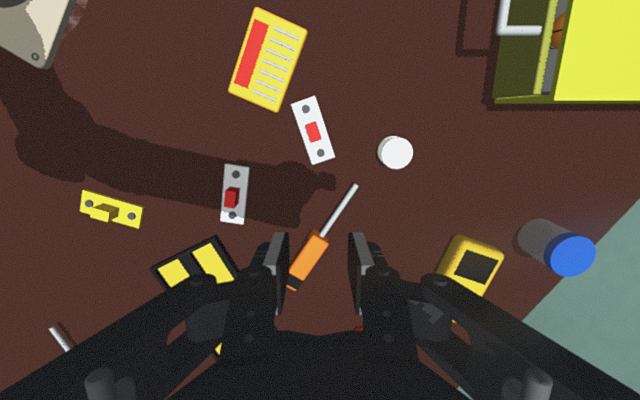

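One clamp has been knocked to (410,-116). The drawer at (530,50) in the picture seems to show a gap with amber visible, so I'll check it.

```bash
python3 - <<'E'
from h import *
for cam in("wrist","top","scene"):
    p,d,X=shoot(cam)
    L=(X-[593,311.4,0])@np.array([[c_,-s_,0],[s_,c_,0],[0,0,1]])
    m=(L[...,2]>80)&(L[...,2]<97)&(L[...,0]<-20)&(L[...,0]>-300)&(abs(L[...,1])<35)&(d>0)
    q=L[m];print(cam,len(q),len(q) and np.percentile(q,[1,10,50,90],axis=0).round(1))
    print([(round(r["score"],2),np.round(r["at"])) for r in landmark_of("drawer_handle",cam)])
    if cam=="scene":cv2.imwrite("pics/s2.png",cv2.resize(p[200:380,380:630],None,fx=3,fy=3))
E
```

```text
wrist 141 [[-58.5 -34.8  84.5]
 [-57.8 -33.5  86.1]
 [-55.5 -28.2  89.2]
 [-50.9 -23.1  91. ]]
[]
top 53 [[-61.5 -32.1  80.6]
 [-60.1 -25.   83.1]
 [-57.1   2.5  89.1]
 [-52.4  28.7  92.9]]
[(0.85, array([552., 283.,  83.]))]
scene 107 [[-57.9 -34.   82.7]
 [-56.5 -27.8  85.6]
 [-51.7  -0.7  89.5]
 [-49.7  27.   91.3]]
[(0.47, array([547., 281.,  85.]))]
```

View pics/s2.png

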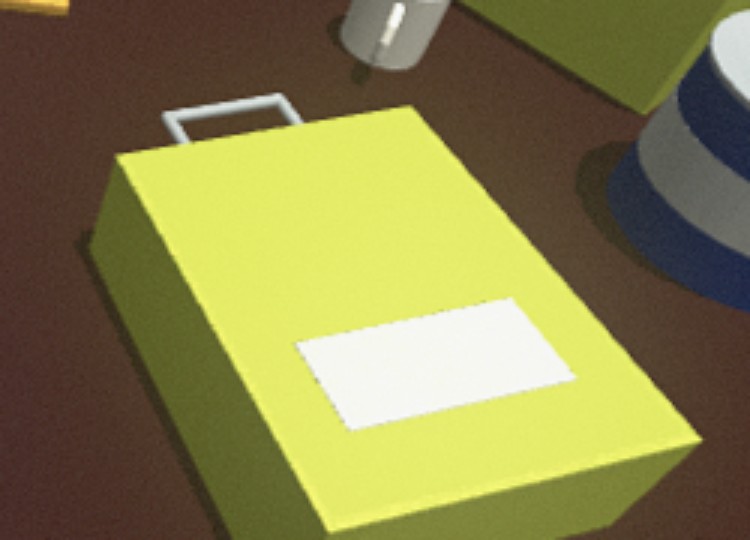

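The drawer measures about -54 mm, which is shut. The amber in the gap was only a lamp seen obliquely under the roof edge. Now clamp A.

```bash
python3 -m creep '[0.1,0,0,0,-8.2,0.1,0,0,0,-8.2,0.1,0,0,0,-2.2,0.1,0,0,0,0,0.1,0,0,0,0,0.1,0,0,0,0]';python3 -c "
from h import *
st();to(460.3,32.2,60,141.4)"
```

```text
clock: 55.35
tool_pos: [488.6, -2.0, 323.1]
ee_rot: [0.0, 0.332, 0.943, -0.0]
contact_force: [-0.2, -0.5, 1.0]
opening: 0.448
t 55.4 pos [488.6  -2.  323.1] yaw 141.2 open 0.45 F [-0.2 -0.5  1. ] q [ 0.43  0.36 -0.66  1.82  0.25  1.04  0.57]
to 460,32,60 yaw 141.4: roll -0.2 then shift 43.4 9.1 263.1
```

```bash
python3 -m creep '[0.1,0.015,0.003,0.03,0,0.1,0.015,0.003,0.04,0,0.1,0.013,0.003,0.045,0,0.1,0,0,0.045,0,0.1,0,0,0.045,0,0.1,0,0,0.03,0,0.1,0,0,0.01,0,0.1,0,0,0,0,0.1,0,0,0,0,0.1,0,0,0,0]';python3 -c "
from h import *
st();to(460.3,32.2,17,141.4)"
```

```text
clock: 56.35
tool_pos: [461.9, 32.1, 79.6]
ee_rot: [0.001, 0.332, 0.943, 0.001]
contact_force: [-0.5, -0.8, -0.2]
opening: 0.446
t 56.4 pos [461.9  32.1  79.6] yaw 141.2 open 0.45 F [-0.5 -0.8 -0.2] q [ 0.13  0.67 -0.38  2.16  0.61  0.42  0.15]
to 460,32,17 yaw 141.4: roll -0.2 then shift 1.3 -1.0 62.6
```

```bash
python3 -m creep '[0.1,0.001,-0.001,0.03,0,0.1,0,0,0.025,0,0.1,0,0,0.006,0,0.1,0,0,0,0,0.1,0,0,0,0,1,0,0,0,0,1,0,0,0,0,1,0,0,0,0,1,0,0,0,0,1,0,0,0,0]' 40;python3 -c "
from h import *
st();"
```

```text
clock: 57.35
tool_pos: [460.0, 31.7, 18.2]
ee_rot: [0.001, 0.332, 0.943, 0.0]
contact_force: [-1.0, -0.8, 5.8]
opening: 0.176
t 57.4 pos [460.   31.7  18.2] yaw 141.2 open 0.18 F [-1.  -0.8  5.8] q [ 0.04  0.78 -0.25  2.18  0.75  0.26  0.02]
```

```bash
python3 -m creep '[1,0,0,-0.01,0,1,0,0,-0.03,0,1,0,0,-0.045,0,1,0,0,-0.045,0,1,0,0,-0.045,0,1,0,0,-0.045,0,1,0,0,-0.02,-6.4,1,0,0,0,0,1,0,0,0,0]';python3 -c "
from h import *
st();to(450,-270,250,148)"
```

```text
clock: 58.25
tool_pos: [458.6, 31.2, 257.3]
ee_rot: [0.0, 0.28, 0.96, -0.0]
contact_force: [-0.1, 0.1, -1.0]
opening: 0.175
t 58.2 pos [458.6  31.2 257.3] yaw 147.5 open 0.18 F [-0.1  0.1 -1. ] q [ 0.41  0.41 -0.74  1.99  0.36  0.87  0.48]
to 450,-270,250 yaw 148.0: roll -0.5 then shift -152.3 -260.0 7.3
```

```bash
python3 -m creep '[1,-0.017,-0.029,0,0,1,-0.017,-0.029,0,0,1,-0.017,-0.029,0,0,1,-0.017,-0.029,0,0,1,-0.017,-0.029,0,0,1,-0.017,-0.029,0,0,1,-0.017,-0.029,0,0,1,-0.017,-0.029,0,0,1,-0.016,-0.028,0,0,1,0,0,0,0,1,0,0,0,0,1,0,0,0,0]';cat >> h.py <<'E'
def tray(show=None):
    p,d,X=shoot()
    if show:cv2.imwrite(show,p)
    hsv=cv2.cvtColor(p,cv2.COLOR_BGR2HSV)
    Y=cv2.inRange(hsv,(22,120,60),(36,255,255))>0
    near=np.hypot(X[...,0]-481,X[...,1]+304)<140
    z=X[...,2]
    m=(Y&near&(z>-3)&(z<12)&(d>0)).astype(np.uint8)
    n,lab,sta,_=cv2.connectedComponentsWithStats(cv2.morphologyEx(m,cv2.MORPH_OPEN,np.ones((3,3))))
    for i in range(1,n):
        if sta[i,4]>80: print("yellow",sta[i,4],rect(X[lab==i]),np.median(X[lab==i][:,2]).round(1))
    B=(cv2.inRange(hsv,(100,120,50),(130,255,255))>0)&near&(z>12)&(z<30)&(d>0)
    if B.sum()>50: print("blue",rect(X[B]),np.median(X[B][:,2]))
    for t in("tray","pocket_near","pocket_far","slot_handle","slot_tip"):print(t,[(round(r["score"],2),np.round(r["at"])) for r in landmark_of(t,"wrist")][:2])
E
python3 - <<'E'
from h import *
st();tray("pics/w7.png")
E
```

```text
clock: 59.45
tool_pos: [448.1, -267.6, 256.1]
ee_rot: [-0.001, 0.278, 0.961, 0.001]
contact_force: [0.6, 0.4, -1.1]
opening: 0.183
t 59.5 pos [ 448.1 -267.6  256.1] yaw 147.7 open 0.18 F [ 0.6  0.4 -1.1] q [ 0.95  0.5  -0.69  1.84  0.38  0.95  1.1 ]
yellow 1243 (array([ 426.5, -232.9]), 48, 40, -30.9) 5.0
yellow 2118 (array([ 416.6, -302.8]), 102, 46, -30.5) 5.0
yellow 566 (array([ 489.6, -360.5]), 60, 20, -30.6) 5.0
blue (array([ 534. , -264.4]), 46, 4, -30.8) 22.39363156556849
tray []
pocket_near [(0.62, array([ 418., -303.,    7.]))]
pocket_far [(0.69, array([ 509., -358.,    6.]))]
slot_handle [(0.84, array([ 452., -252.,    1.]))]
slot_tip []
```

View pics/w7.png

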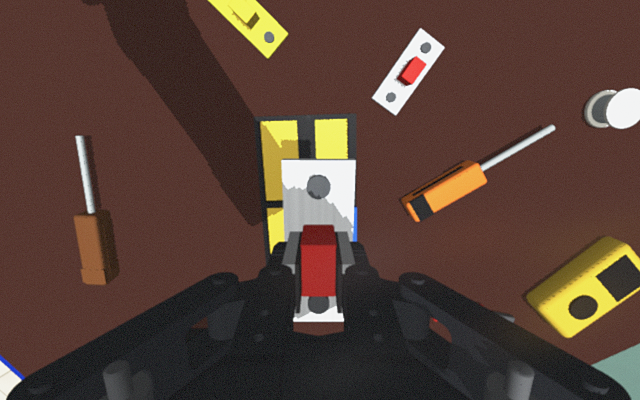

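```bash
python3 -c "
from h import *
to(416.6,-302.8,60,149.5)"
```

```text
to 417,-303,60 yaw 149.5: roll -1.8 then shift 10.3 -45.8 197.2
```

```bash
python3 -m creep '[1,0,0,0,-1.8,1,0.005,-0.023,0.03,0,1,0.005,-0.023,0.04,0,1,0,0,0.045,0,1,0,0,0.045,0,1,0,0,0.02,0,1,0,0,0,0,1,0,0,0,0,1,0,0,0,0]';python3 -c "
from h import *
st();to(416.6,-302.8,22.2,149.5)"
```

```text
clock: 60.65
tool_pos: [417.9, -304.2, 78.7]
ee_rot: [0.002, 0.263, 0.965, -0.0]
contact_force: [-0.4, -0.0, -0.9]
opening: 0.175
t 60.6 pos [ 417.9 -304.2   78.7] yaw 149.5 open 0.17 F [-0.4 -0.  -0.9] q [ 0.9   0.73 -0.49  2.01  0.65  0.55  0.98]
to 417,-303,22 yaw 149.5: roll -0.0 then shift 1.9 0.5 56.5
```

```bash
python3 -m creep '[1,0.002,0.001,0.02,0,1,0,0,0.02,0,1,0,0,0.008,0,1,0,0,0,0,1,0,0,0,0]';python3 -c "
from h import *
st();to(416.6,-302.8,22.2,149.5)"
```

```text
clock: 61.15
tool_pos: [416.2, -302.2, 30.2]
ee_rot: [0.001, 0.263, 0.965, -0.0]
contact_force: [0.3, -0.8, -2.3]
opening: 0.178
t 61.1 pos [ 416.2 -302.2   30.2] yaw 149.5 open 0.18 F [ 0.3 -0.8 -2.3] q [ 0.84  0.81 -0.4   2.04  0.73  0.44  0.91]
to 417,-303,22 yaw 149.5: roll -0.0 then shift -0.7 -0.3 8.0
```

```bash
python3 -m creep '[1,0,0,0.004,0,1,0,0,0.003,0,1,0,0,0.001,0,1,0,0,0,0]';python3 -m creep '[0.3,0,0,0,0,0.3,0,0,0,0,0.3,0,0,0,0,0.3,0,0,-0.02,0,0.3,0,0,-0.04,0,0.3,0,0,-0.045,0,0.3,0,0,-0.045,0,0.3,0,0,-0.045,0,0.3,0,0,-0.045,0,0.3,0,0,0,0,0.3,0,0,0,0]';python3 - <<'E'
from h import *
st();tray();clampscan()
E
```

```text
clock: 61.55
tool_pos: [415.8, -302.2, 22.2]
ee_rot: [0.001, 0.263, 0.965, -0.001]
contact_force: [-1.6, 0.7, 9.1]
opening: 0.181
clock: 62.65
tool_pos: [415.4, -302.2, 261.9]
ee_rot: [0.001, 0.264, 0.965, -0.001]
contact_force: [-0.3, 1.2, -0.8]
opening: 0.347
t 62.6 pos [ 415.4 -302.2  261.9] yaw 149.4 open 0.35 F [-0.3  1.2 -0.8] q [ 1.07  0.48 -0.72  1.85  0.39  0.95  1.21]
yellow 541 (array([ 417. , -302.5]), 102, 46, -30.5) 5.1
yellow 2763 (array([ 473.9, -259.8]), 157, 39, -30.5) 5.0
yellow 2178 (array([ 513.1, -359.1]), 99, 46, -30.5) 5.0
blue (array([ 532.6, -289.9]), 70, 51, -30.3) 22.17999757720337
tray [(0.68, array([ 479., -305.,   -1.]))]
pocket_near [(0.84, array([ 418., -300.,    7.])), (0.24, array([ 481., -305.,   -4.]))]
pocket_far [(0.77, array([ 511., -361.,    4.]))]
slot_handle [(0.83, array([ 454., -253.,    2.])), (0.44, array([574.,  72.,   0.]))]
slot_tip []
clamp1 0.85 bgr [194. 196. 215.] rect (array([ 417.5, -300.6]), 95, 37, -30.2) zmax 38.3
   lug top (array([ 416.1, -300.9]), 26, 15, -30.7) 286
clamp1 0.83 bgr [192. 192. 219.] rect (array([ 409.9, -115.3]), 93, 38, -66.2) zmax 35.4
   lug top (array([ 409. , -116.1]), 26, 16, -66.7) 390
clamp1 0.6 bgr [ 96. 226. 226.] rect (array([ 256.6, -240.8]), 96, 38, 15.0) zmax 34.7
   lug top (array([ 258.2, -241.1]), 26, 16, 14.6) 434
driver 0.95 bgr [ 78. 127. 173.] rect (array([564.4, -98.5]), 197, 48, -89.6) zmax 33.2
   handle top (array([ 557.1, -147.2]), 99, 31, -89.9) 1871
driver 0.64 bgr [ 72.  94. 125.] rect (array([ 336.9, -554.4]), 203, 53, -37.1) zmax 32.5
   handle top (array([ 378.7, -574.7]), 100, 32, -34.8) 1703
tray 0.76 bgr [ 84. 147. 148.] rect (array([ 486.1, -302.6]), 235, 131, -30.1) zmax 24.5
```

```bash
python3 -m creep '[0.1,0,0,0,7.2,0.1,0,0,0,7.2,0.1,0,0,0,7.2,0.1,0,0,0,7.2,0.1,0,0,0,7,0.1,0,0,0,0,0.1,0,0,0,0]';python3 -c "
from h import *
st();to(409.2,-115.8,100,113.7)"
```

```text
clock: 63.85
tool_pos: [415.5, -301.7, 261.1]
ee_rot: [-0.0, 0.546, 0.838, -0.0]
contact_force: [0.2, -0.3, 0.6]
opening: 0.45
t 63.9 pos [ 415.5 -301.7  261.1] yaw 113.8 open 0.45 F [ 0.2 -0.3  0.6] q [ 0.96  0.45 -0.55  1.86  0.29  0.92  0.69]
to 409,-116,100 yaw 113.7: roll 0.1 then shift 172.7 69.0 161.1
```

```bash
python3 -m creep '[0.1,0.034,0.014,0.01,0,0.1,0.035,0.014,0.02,0,0.1,0.035,0.014,0.03,0,0.1,0.035,0.014,0.04,0,0.1,0.034,0.013,0.04,0,0.1,0,0,0.02,0,0.1,0,0,0,0,0.1,0,0,0,0,0.1,0,0,0,0]';python3 -c "
from h import *
st();to(409.2,-115.8,17,113.7)"
```

```text
clock: 64.75
tool_pos: [410.3, -122.8, 108.7]
ee_rot: [0.001, 0.548, 0.837, 0.0]
contact_force: [0.1, 0.3, -0.1]
opening: 0.447
t 64.8 pos [ 410.3 -122.8  108.7] yaw 113.6 open 0.45 F [ 0.1  0.3 -0.1] q [ 0.49  0.58 -0.37  2.23  0.52  0.41  0.1 ]
to 409,-116,17 yaw 113.7: roll -0.1 then shift 6.9 1.8 91.7
```

```bash
python3 -m creep '[0.1,0.007,0.002,0.03,0,0.1,0,0,0.03,0,0.1,0,0,0,0,0.1,0,0,0,0,0.1,0,0,0,0]';python3 -c "
from h import *
st();to(409.2,-115.8,17,113.7)"
```

```text
clock: 65.25
tool_pos: [410.1, -115.0, 49.2]
ee_rot: [0.002, 0.548, 0.837, 0.001]
contact_force: [0.3, 0.3, -0.4]
opening: 0.45
t 65.2 pos [ 410.1 -115.    49.2] yaw 113.6 open 0.45 F [ 0.3  0.3 -0.4] q [ 0.37  0.7  -0.23  2.27  0.67  0.23 -0.06]
to 409,-116,17 yaw 113.7: roll -0.1 then shift -0.4 -1.2 32.2
```

```bash
python3 -m creep '[0.1,0,-0.001,0.006,0,0.1,0,0,0.006,0,0.1,0,0,0.006,0,0.1,0,0,0.004,0,0.1,0,0,0,0,0.1,0,0,0,0]';python3 -c "
from h import *
st();to(409.2,-115.8,17,113.7)"
```

```text
clock: 65.85
tool_pos: [408.4, -115.4, 26.8]
ee_rot: [0.001, 0.547, 0.837, 0.001]
contact_force: [0.5, -0.1, 0.7]
opening: 0.449
t 65.8 pos [ 408.4 -115.4   26.8] yaw 113.6 open 0.45 F [ 0.5 -0.1  0.7] q [ 0.41  0.76 -0.29  2.28  1.01  0.24 -0.39]
to 409,-116,17 yaw 113.7: roll -0.1 then shift -0.7 0.6 9.8
```

```bash
python3 -m creep '[0.1,0,0,0.004,0,0.1,0,0,0.003,0,0.1,0,0,0.002,0,0.1,0,0,0,0,0.1,0,0,0,0]';python3 -c "
from h import *
st();to(409.2,-115.8,17,113.7)";python3 -m creep '[1,0,0,0,0,1,0,0,0,0,1,0,0,0,0,1,0,0,0,0,1,0,0,0,0]' 40
```

```text
clock: 66.35
tool_pos: [407.7, -115.1, 17.1]
ee_rot: [0.0, 0.547, 0.837, 0.0]
contact_force: [0.3, 0.0, -0.0]
opening: 0.45
t 66.3 pos [ 407.7 -115.1   17.1] yaw 113.7 open 0.45 F [ 0.3  0.  -0. ] q [ 0.42  0.78 -0.3   2.28  1.11  0.24 -0.49]
to 409,-116,17 yaw 113.7: roll -0.0 then shift -1.2 1.0 0.1
clock: 66.85
tool_pos: [407.6, -115.0, 17.0]
ee_rot: [0.0, 0.547, 0.837, 0.0]
contact_force: [-0.2, 0.2, 5.6]
opening: 0.174
```

Gripped. Lift, and move outward towards the far pocket.

```bash
python3 -m creep '[1,0,0,-0.01,0,1,0,0,-0.03,0,1,0,0,-0.045,0,1,0,0,-0.045,0,1,0,0,-0.045,0,1,0,0,-0.03,0,1,0,0,0,-7.2,1,0,0,0,-7.2,1,0,0,0,-7.2,1,0,0,0,-7.2,1,0,0,0,-7,1,0,0,0,0]';python3 -m creep '[1,0,0,0,0,1,0,0,0,0]'; python3 -c "
from h import *
st();to(510.8,-357.9,150,149.5)"
```

```text
clock: 68.05
tool_pos: [407.0, -115.0, 221.3]
ee_rot: [-0.001, 0.263, 0.965, 0.0]
contact_force: [0.3, 1.3, -0.6]
opening: 0.173
clock: 68.25
tool_pos: [407.3, -115.1, 221.7]
ee_rot: [-0.0, 0.264, 0.964, -0.0]
contact_force: [-0.1, -0.3, -1.7]
opening: 0.178
t 68.2 pos [ 407.3 -115.1  221.7] yaw 149.3 open 0.18 F [-0.1 -0.3 -1.7] q [ 0.96  0.52 -1.06  2.12  0.61  0.86  0.56]
to 511,-358,150 yaw 149.5: roll -0.2 then shift -212.4 -156.7 71.7
```

```bash
python3 -m creep '[1,-0.025,-0.019,0,0,1,-0.027,-0.02,0,0,1,-0.027,-0.02,0,0,1,-0.027,-0.02,0,0,1,-0.027,-0.02,0,0,1,-0.027,-0.02,0.01,0,1,-0.027,-0.02,0.02,0,1,-0.025,-0.018,0.03,0,1,0,0,0.01,0,1,0,0,0,0,1,0,0,0,0,1,0,0,0,0]';python3 -c "
from h import *
st();to(510.8,-357.9,21,149.5)"
```

```text
clock: 69.45
tool_pos: [511.1, -356.8, 153.3]
ee_rot: [0.001, 0.263, 0.965, -0.0]
contact_force: [-0.2, 0.5, -0.8]
opening: 0.18
t 69.5 pos [ 511.1 -356.8  153.3] yaw 149.6 open 0.18 F [-0.2  0.5 -0.8] q [ 1.08  0.86 -0.92  1.66  0.78  1.03  0.93]
to 511,-358,21 yaw 149.5: roll 0.1 then shift -0.3 -1.1 132.3
```

```bash
python3 -m creep '[1,0.001,-0.001,0.03,0,1,0,0,0.04,0,1,0,0,0.03,0,1,0,0,0.02,0,1,0,0,0,0,1,0,0,0,0,1,0,0,0,0]';python3 -c "
from h import *
st();to(510.8,-357.9,21,149.5)"
```

```text
clock: 70.15
tool_pos: [510.5, -358.6, 33.8]
ee_rot: [0.002, 0.263, 0.965, -0.0]
contact_force: [-0.3, 0.2, -0.8]
opening: 0.178
t 70.2 pos [ 510.5 -358.6   33.8] yaw 149.5 open 0.18 F [-0.3  0.2 -0.8] q [ 1.02  1.   -0.8   1.72  0.94  0.85  0.82]
to 511,-358,21 yaw 149.5: roll -0.0 then shift 0.1 0.7 12.8
```

```bash
python3 -m creep '[1,0.001,0,0.005,0,1,0,0,0.004,0,1,0,0,0.003,0,1,0,0,0.001,0,1,0,0,0,0,1,0,0,0,0]';python3 -m creep '[0.3,0,0,0,0,0.3,0,0,0,0,0.3,0,0,0,0,0.3,0,0,-0.02,0,0.3,0,0,-0.04,0,0.3,0,0,-0.045,0,0.3,0,0,-0.045,0,0.3,0,0,-0.045,0,0.3,0,0,-0.045,0,0.3,0,0,0,0,0.3,0,0,0,0]';python3 - <<'E'
from h import *
st();tray();clampscan("pics/w8.png")
E
```

```text
clock: 70.75
tool_pos: [508.1, -358.1, 21.1]
ee_rot: [0.0, 0.263, 0.965, -0.001]
contact_force: [-5.5, 1.5, 15.8]
opening: 0.179
clock: 71.85
tool_pos: [508.5, -357.7, 260.9]
ee_rot: [0.001, 0.263, 0.965, -0.001]
contact_force: [0.4, 0.3, -0.6]
opening: 0.351
t 71.8 pos [ 508.5 -357.7  260.9] yaw 149.5 open 0.35 F [ 0.4  0.3 -0.6] q [ 1.12  0.74 -1.    1.56  0.66  1.2   1.03]
yellow 607 (array([ 416.1, -302.5]), 102, 45, -30.3) 5.1
yellow 3982 (array([ 497.4, -273.4]), 213, 39, -30.4) 5.1
yellow 93 (array([ 419.2, -278.9]), 34, 3, -29.6) 5.1
yellow 526 (array([ 512.3, -358.5]), 101, 46, -30.9) 5.2
blue (array([ 548.6, -299.3]), 106, 51, -30.4) 22.300183655855538
tray [(0.55, array([ 481., -306.,   -2.]))]
pocket_near [(0.79, array([ 417., -302.,    4.])), (0.36, array([ 761., -182.,    0.]))]
pocket_far [(0.18, array([ 418., -303.,    4.]))]
slot_handle [(0.8, array([ 453., -252.,    1.]))]
slot_tip [(0.98, array([ 580., -326.,   22.]))]
clamp1 0.92 bgr [211. 213. 233.] rect (array([ 416.5, -300.1]), 95, 37, -30.1) zmax 38.5
   lug top (array([ 417.1, -301.1]), 25, 15, -30.8) 363
clamp1 0.64 bgr [195. 196. 215.] rect (array([ 510.6, -357.6]), 92, 36, -30.2) zmax 38.6
   lug top (array([ 510.5, -357.5]), 26, 16, -30.4) 305
driver 0.84 bgr [ 75.  97. 128.] rect (array([ 337.8, -559.2]), 208, 55, -35.0) zmax 33.3
   handle top (array([ 379.2, -574.4]), 99, 31, -34.8) 2127
driver 0.66 bgr [ 84. 138. 184.] rect (array([561.9, -96.7]), 201, 40, 89.8) zmax 33.0
   handle top (array([ 557. , -147.7]), 99, 30, -89.7) 2334
driver 0.28 bgr [105. 142. 134.] rect (array([ 482.3, -299.9]), 234, 133, -30.4) zmax 25.1
   handle top (array([ 545.1, -298.6]), 104, 44, -37.4) 47
tray 0.84 bgr [105. 141. 133.] rect (array([ 481.2, -300.7]), 234, 133, -29.8) zmax 25.1
```

View pics/w8.png

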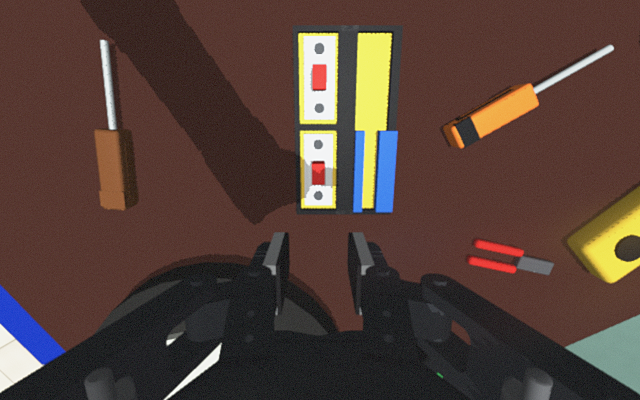

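Both clamps lie in their pockets, at (319,77) and (318,172). I'll measure the slot's two parts separately, using the picture already taken.

```bash
python3 - <<'E'
from h import *
p,d,X=shoot();a=np.radians(-30.45)
hsv=cv2.cvtColor(p,cv2.COLOR_BGR2HSV)
U=(X[...,0]-405.5)*np.cos(a)+(X[...,1]+219.5)*np.sin(a); V=-(X[...,0]-405.5)*np.sin(a)+(X[...,1]+219.5)*np.cos(a);z=X[...,2]
Y=(cv2.inRange(hsv,(22,120,60),(36,255,255))>0)&(abs(z-5)<2.5); B=(cv2.inRange(hsv,(100,120,50),(130,255,255))>0)&(abs(z-22)<2)
for lo,hi in((5,50),(50,100),(-5,105),(112,150),(150,190),(190,225)):
    m=Y&(U>lo)&(U<hi)&(abs(V)<30)
    if m.sum()>10:print("yellow",lo,hi,m.sum(),np.percentile(V[m],[1,50,99]).round(1),np.percentile(U[m],[0.5,99.5]).round(1))
    m=B&(U>lo)&(U<hi)&(abs(V)<50)
    if m.sum()>10:print("blue",m.sum(),np.histogram(V[m],bins=np.arange(-40,41,4))[0],np.percentile(U[m],[.5,99.5]).round(1))
E
```

```text
yellow 5 50 1369 [-19.2   0.1  19.3] [ 5.1 49.7]
yellow 50 100 1366 [-19.1   0.   19.3] [50.7 99.8]
yellow -5 105 3013 [-19.2   0.1  19.3] [  0.7 104.6]
yellow 112 150 339 [-6.7  0.6  7.4] [113.1 149.9]
blue 804 [  0   0   0   0  28 102 101  22   0   0   0   3 104 107 101  99 106  31
   0   0] [112.2 149.8]
yellow 150 190 333 [-6.9  0.3  7.5] [151.  189.8]
blue 756 [  0   0   0   0  27  94  95  25   0   0   0   1 105  98  98  92  95  26
   0   0] [150.8 189.4]
yellow 190 225 179 [-6.5  0.3  7.5] [190.3 212.8]
blue 405 [ 0  0  0  0 11 55 50  9  0  0  0  2 57 52 55 51 51 12  0  0] [190.5 212.3]
```

Both slot parts share the centre line, so slot_handle is at about (452.9,-247.4) with yaw -30.5. I'll fetch the driver, gripping high because the fingers don't fit between slot wall and handle.

```bash
python3 -m creep '[-0.2,0,0,0,8.5,-0.2,0,0,0,8.5,-0.2,0,0,0,8.5,-0.2,0,0,0,8.5,-0.2,0,0,0,8.5,-0.2,0,0,0,8.5,-0.2,0,0,0,8.5,-0.2,0,0,0,0,-0.2,0,0,0,0]';python3 -c "
from h import *
st();to(557,-147.5,100,90)"
```

```text
clock: 73.3
tool_pos: [508.2, -357.6, 258.8]
ee_rot: [0.0, 0.706, 0.708, -0.0]
contact_force: [0.3, 0.3, 0.1]
opening: 0.596
t 73.3 pos [ 508.2 -357.6  258.8] yaw 90.2 open 0.60 F [0.3 0.3 0.1] q [ 1.    0.66 -0.74  1.56  0.48  1.11  0.15]
to 557,-148,100 yaw 90.0: roll 0.2 then shift 210.1 48.8 158.8
```

```bash
python3 -m creep '[-0.2,0.03,0.007,0.01,0,-0.2,0.03,0.007,0.02,0,-0.2,0.03,0.007,0.02,0,-0.2,0.03,0.007,0.02,0,-0.2,0.03,0.007,0.02,0,-0.2,0.03,0.007,0.02,0,-0.2,0.03,0.007,0.03,0,-0.2,0,0,0.019,0,-0.2,0,0,0,0,-0.2,0,0,0,0,-0.2,0,0,0,0]';python3 -c "
from h import *
st();clampscan();to(557,-147.5,21,90)"
```

```text
clock: 74.4
tool_pos: [558.0, -148.9, 100.8]
ee_rot: [0.001, 0.708, 0.707, 0.0]
contact_force: [-0.1, 0.3, -0.1]
opening: 0.599
t 74.4 pos [ 558.  -148.9  100.8] yaw 89.9 open 0.60 F [-0.1  0.3 -0.1] q [ 0.58  0.78 -0.6   1.83  0.64  0.73 -0.38]
clamp1 0.69 bgr [185. 187. 233.] rect (array([ 407.1, -307.9]), 76, 60, 40.9) zmax 37.6
   lug top (array([ 424.3, -304.7]), 19, 10, 57.7) 254
driver 0.69 bgr [132. 198. 223.] rect (array([ 556.6, -110.2]), 198, 35, -89.1) zmax 32.7
   handle top (array([ 557.7, -146.2]), 99, 30, -89.8) 5419
tray 0.84 bgr [80. 76. 72.] rect (array([ 461.4, -245.5]), 155, 134, 23.4) zmax 23.8
to 557,-148,21 yaw 90.0: roll -0.1 then shift 1.1 -0.7 79.7
```

```bash
python3 -m creep '[-0.2,0.002,-0.001,0.03,0,-0.2,0,0,0.03,0,-0.2,0,0,0.015,0,-0.2,0,0,0.004,0,-0.2,0,0,0,0,-0.2,0,0,0,0,1,0,0,0,0,1,0,0,0,0,1,0,0,0,0,1,0,0,0,0,1,0,0,0,0]' 60;python3 -c "
from h import *
st()";python3 -m creep '[1,0,0,-0.005,0,1,0,0,-0.02,0,1,0,0,-0.035,0,1,0,0,-0.04,0,1,0,0,-0.04,0,1,0,0,-0.04,0,1,0,0,0,0,1,0,0,0,0]';python3 -c "
from h import *
st();to(452.9,-247.4,190,-30.5)"
```

```text
clock: 75.7
tool_pos: [557.2, -146.0, 22.1]
ee_rot: [0.001, 0.707, 0.707, 0.001]
contact_force: [-0.9, -0.4, 5.6]
opening: 0.335
t 75.7 pos [ 557.2 -146.    22.1] yaw 90.0 open 0.34 F [-0.9 -0.4  5.6] q [ 0.52  0.89 -0.5   1.87  0.74  0.58 -0.47]
clock: 76.5
tool_pos: [556.3, -146.2, 201.7]
ee_rot: [0.001, 0.707, 0.707, 0.0]
contact_force: [-0.7, 0.4, -1.7]
opening: 0.336
t 76.5 pos [ 556.3 -146.2  201.7] yaw 89.9 open 0.34 F [-0.7  0.4 -1.7] q [ 0.65  0.65 -0.7   1.76  0.52  0.92 -0.28]
to 453,-247,190 yaw -30.5: roll 120.4 then shift -37.7 139.7 11.7
```

```bash
python3 -m creep '[1,0,0,0,8,1,0,0,0,8,1,0,0,0,8,1,0,0,0,8,1,0,0,0,8,1,0,0,0,8,1,0,0,0,8,1,0,0,0,8,1,0,0,0,8,1,0,0,0,8,1,0,0,0,8,1,0,0,0,8]';python3 -m creep '[1,0,0,0,8,1,0,0,0,8,1,0,0,0,8,1,0,0,0,0,1,0,0,0,0]';python3 -c "
from h import *
st();to(452.9,-247.4,190,-30.5)"
```

```text
clock: 77.7
tool_pos: [554.6, -145.8, 198.8]
ee_rot: [-0.0, 0.998, -0.056, -0.002]
contact_force: [0.8, 0.2, -0.4]
opening: 0.34
clock: 78.2
tool_pos: [555.3, -145.6, 199.5]
ee_rot: [0.0, 0.966, -0.257, -0.001]
contact_force: [0.2, 0.7, -0.8]
opening: 0.331
t 78.2 pos [ 555.3 -145.6  199.5] yaw -29.8 open 0.33 F [ 0.2  0.7 -0.8] q [ 0.29  0.57 -0.12  1.77  0.09  0.81 -1.97]
to 453,-247,190 yaw -30.5: roll 0.7 then shift -36.6 139.7 9.5
```

```bash
python3 -m creep '[1,0,0,0,0.7,1,-0.006,0.023,0,0,1,-0.006,0.024,0,0,1,-0.006,0.024,0,0,1,-0.006,0.023,0,0,1,-0.006,0.023,0.01,0,1,-0.006,0.022,0.02,0,1,0,0,0.03,0,1,0,0,0.03,0,1,0,0,0.02,0,1,0,0,0,0,1,0,0,0,0]';python3 -c "
from h import *
st()
p,d,X=shoot();cv2.imwrite('pics/w9.png',p);to(452.9,-247.4,26,-30.5)
r=masks_of('driver','wrist')
for k in r[:3]:
  q=X[k['pixels']&(d>0)];q=q[(q[:,2]>25)&(q[:,2]<140)];print(round(k['score'],2),rect(q),np.percentile(q[:,2],[5,50,95]).round())
print(landmark_of('driver_tip','wrist')[:2])"
```

```text
clock: 79.4
tool_pos: [454.3, -246.9, 90.9]
ee_rot: [-0.0, 0.964, -0.265, -0.0]
contact_force: [0.2, 0.7, -0.8]
opening: 0.334
t 79.4 pos [ 454.3 -246.9   90.9] yaw -30.7 open 0.33 F [ 0.2  0.7 -0.8] q [ 0.51  0.67 -0.09  2.01  0.13  0.47 -1.79]
to 453,-247,26 yaw -30.5: roll -0.2 then shift -1.6 1.2 65.5
0.63 (array([ 485.8, -264.5]), 151, 30, -30.6) [ 87.  99. 100.]
[{'at': [416.5, -299.8, 2.9], 'score': 0.31}]
```

View pics/w9.png

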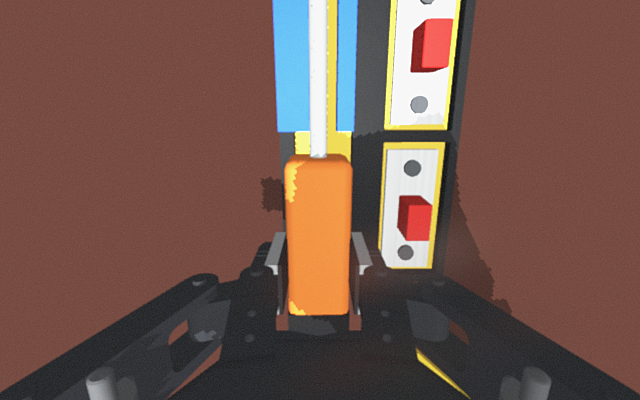

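```bash
python3 -m creep '[1,0,0.001,0.02,0,1,0,0,0.02,0,1,0,0,0.01,0,1,0,0,0,0,1,0,0,0,0,1,0,0,0,0]';python3 -c "
from h import *
st();to(453.8,-247.9,26,-30.5)"
```

```text
clock: 80.15
tool_pos: [454.4, -248.1, 41.7]
ee_rot: [0.0, 0.964, -0.265, 0.001]
contact_force: [-0.9, 0.0, -0.6]
opening: 0.334
t 80.2 pos [ 454.4 -248.1   41.7] yaw -30.7 open 0.33 F [-0.9  0.  -0.6] q [ 0.49  0.76 -0.07  2.03  0.14  0.36 -1.8 ]
to 454,-248,26 yaw -30.5: roll -0.2 then shift -0.6 0.2 15.7
```

```bash
python3 -m creep '[1,0,0,0.006,0,1,0,0,0.005,0,1,0,0,0.003,0,1,0,0,0,0,1,0,0,0,0]';python3 -m creep '[1,0,0,0.001,0,1,0,0,0.001,0,1,0,0,0,0]'
```

```text
clock: 80.65
tool_pos: [453.6, -247.7, 26.6]
ee_rot: [-0.0, 0.964, -0.265, -0.0]
contact_force: [-0.1, -0.3, -0.6]
opening: 0.336
clock: 80.95
tool_pos: [453.8, -247.8, 26.0]
ee_rot: [0.0, 0.964, -0.265, 0.0]
contact_force: [-1.3, 1.0, 12.3]
opening: 0.335
```

Contact felt at the right height. I'll release, rise and check everything.

```bash
python3 -m creep '[0,0,0,0,0,0,0,0,0,0,0,0,0,0,0,0,0,0,-0.02,0,0,0,0,-0.04,0,0,0,0,-0.045,0,0,0,0,-0.045,0,0,-0.02,0,-0.045,0,0,-0.04,0,-0.045,0,0,-0.04,0,0,0,0,0,0,0,0,0,0,0,0,0]';python3 - <<'E'
from h import *
st();clampscan("pics/w10.png")
print([(round(r["score"],2),np.round(r["at"])) for r in landmark_of("driver_tip","wrist")][:2])
for cam in("top","scene"):
    p,d,X=shoot(cam)
    for t in("drawer_handle","spool","bitcase","meter","pliers"):print(cam,t,[(round(r["score"],2),np.round(r["at"])) for r in landmark_of(t,cam)][:1])
    L=(X-[593,311.4,0])@np.array([[c_,-s_,0],[s_,c_,0],[0,0,1]])
    m=(L[...,2]>80)&(L[...,2]<97)&(L[...,0]<-20)&(L[...,0]>-300)&(abs(L[...,1])<35)&(d>0)
    print("bar",np.median(L[m],0).round(1))
E
```

```text
clock: 82.15
tool_pos: [373.3, -200.0, 257.4]
ee_rot: [0.0, 0.964, -0.265, 0.0]
contact_force: [1.1, -0.1, -0.5]
opening: 0.5
t 82.2 pos [ 373.3 -200.   257.4] yaw -30.7 open 0.50 F [ 1.1 -0.1 -0.5] q [ 0.55  0.29 -0.15  2.08  0.06  0.78 -1.75]
clamp1 0.78 bgr [237. 237. 237.] rect (array([ 485.8, -345.2]), 38, 36, 59.9) zmax 15.6
clamp1 0.72 bgr [ 77. 200. 219.] rect (array([ 258.4, -242.1]), 93, 36, 14.8) zmax 34.2
   lug top (array([ 258.5, -242.2]), 27, 16, 14.6) 267
clamp1 0.59 bgr [214. 215. 236.] rect (array([ 417.2, -302.6]), 91, 39, -32.0) zmax 38.6
   lug top (array([ 416.7, -302. ]), 24, 16, -30.6) 372
driver 0.76 bgr [107. 129. 160.] rect (array([ 315.6, -529.2]), 132, 61, -49.6) zmax 33.2
   handle top (array([ 353. , -556.9]), 35, 31, -33.7) 1119
tray 0.61 bgr [113. 137. 128.] rect (array([ 450.4, -286.9]), 158, 129, -30.7) zmax 32.4
[(0.61, array([ 261., -495.,   17.]))]
top drawer_handle [(0.56, array([552., 280.,  83.]))]
top spool [(0.42, array([573.,  72.,   2.]))]
top bitcase [(0.72, array([360.,  71.,  -4.]))]
top meter [(0.57, array([795., -43.,   3.]))]
top pliers [(0.75, array([ 757., -188.,   -0.]))]
bar [-56.8  -1.2  89.1]
scene drawer_handle [(0.76, array([544., 284.,  84.]))]
scene spool [(0.5, array([579.,  72.,   2.]))]
scene bitcase [(0.95, array([361.,  75.,  -1.]))]
scene meter [(0.7, array([787., -41.,   2.]))]
scene pliers [(0.85, array([ 759., -189.,    0.]))]
bar [-51.8  -0.3  89.9]
```

View pics/w10.png

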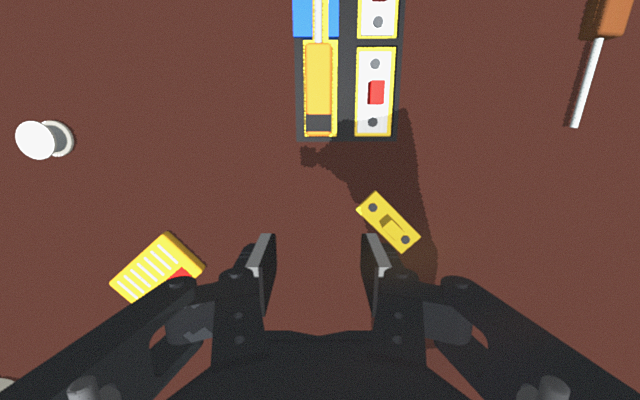

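```bash
python3 - <<'E'
from h import *
p,d,X=shoot();a=np.radians(-30.45)
U=(X[...,0]-405.5)*np.cos(a)+(X[...,1]+219.5)*np.sin(a); V=-(X[...,0]-405.5)*np.sin(a)+(X[...,1]+219.5)*np.cos(a);z=X[...,2]
m=(z>30)&(z<40)&(abs(V)<25)&(U>-20)&(U<130)
print("handle top",m.sum(),np.percentile(U[m],[1,99]).round(1),np.percentile(V[m],[1,99]).round(1),np.percentile(z[m],[5,95]).round(1))
g=[np.median(z[m&(abs(U-u)<8)]).round(1) for u in(10,40,70,95)];print(g)
m=(d>0)&(U>112)&(U<200)&(abs(V)<8)&(z>15);print("shaft",m.sum(),np.median(V[m]).round(1),np.percentile(z[m],[50,95]).round(1))
E
```

```text
handle top 2444 [  5.2 102. ] [-13.4  15.4] [32.3 35.7]
[np.float64(34.5), np.float64(34.3), np.float64(34.3), np.float64(34.2)]
shaft 280 1.9 [22.7 24.3]
```

Handle centre is within about 2 mm of target, flat, and the shaft is in the channel. Handing in.

```bash
python3 -c "
from bench import *
print(close_job(), get_state()['clock'])"
```

```text
the job is handed in; nothing more can be done
the job is handed in; nothing more can be done
```

I handed the job in at about 83 s; no verdict is reported, but my last checks found nothing out of place.

- **Drawer and lamps:** I pulled the drawer about 180 mm open and set four lamps on the tub floor. Before shutting, each ball centre was at z 39.5 mm, as expected for standing on the floor. I pushed the drawer in until I felt the stop. The bar then measured -52 to -57 mm from the scene and top cameras; fully shut is -52 and the limit is -64.
- **Lamps after shutting:** I did not measure them again, because they are under the roof.
- **First lamp:** the gripper leaned on the tub wall with about 12 N while I released it. The lamp stayed upright, and I placed the other three nearer the middle.
- **Clamps:** both lie in their pockets, within about 3 mm and 0.01 rad. One had been knocked aside before I reached it, so I found it again first.
- **Screwdriver:** it is flat in its slot with the shaft in the channel, and the handle centre is about 2 mm from its target. I did not measure the tip directly, because the landmark network only reported the brown look-alike's tip. It follows from the handle position and the shaft line.
- **Everything else:** the bystanders are where they were, within measuring noise. I did not touch the look-alikes.

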